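Put the mosaic workshop's kit away in its fitted trays

ROBOT

A 6-joint arm with a two-finger parallel gripper is mounted at the origin on a cart in front of the work surface, level with it; the furniture and walls round the work are solid. World frame = base frame: x ahead of the robot, y to its left, z up, the work surface at z = 0. Lengths are in m, angles in degrees, forces in N, time in s.
With the tool pointing down it reaches from about 0.35 to 0.975 m from the base axis. Payload 7.1 kg.
Tool frame: the origin (TCP) lies between the finger pads; the fingertips stand 11 mm ahead of it and the grasp point (between the pads) lies 8 mm behind it; x points along the fingers, y is the direction in which the jaws open and shut, and the axes are right-handed (so a half turn about x gives the same grasp; the last joint's range is limited). The gripper opens to 88 mm and grips with 3 to 60 N. Pads are 20 mm wide; open, the fingers measure 115 mm over their backs; the gripper's body (75 mm by 178 mm) begins 61 mm behind the grasp point.
Start: joints at [-71.734, 24.242, 93.386, -0, 62.372, -1.089], TCP at [0.207, -0.59, 0.234] pointing down, gripper open.
Joint ranges: [-172.04, 172.04], [-51.8, 120.97], [4.93, 147.93], [-75.15, 255.16], [6.16, 154.13], [-145.62, 145.62]. Speed limits (degrees/s): [136.94, 136.94, 172.46, 180, 180, 180].

INTERFACE

Orientations are given as a 3x3 rotation matrix whose columns are the frame's x, y, z axes.
In Python, from workcell import read_state, vision, sign_off gives the robot as it stands.
- The arm moves only by the tool apply_moves, never from a script. Its argument "series" is a list that holds one entry, the list of rows, each a list of 5 numbers: the closure in counts, from 0 (fully open) to 255 (shut), then the shift along the tool's x, y, z in cm, then the turn about the tool's x in degrees. A call has exactly 5 rows; each row is the pose to reach, as a shift and turn from the pose commanded when the call began, along the tool's axes at that moment; what a row does not reach only later rows make up. A row lasts 1/12 s, in which the tool goes at most 41.7 mm and 7.16 degrees, less where a joint would pass 70% of its speed; a pose out of reach is approached as far as the arm can. A call with a gripper value outside its range is refused whole. The fingers move at their own pace and stop on an object; "squeeze" is the grip in N (left out, the last holds). Time passes only in rows, so rows that repeat a pose let the fingers close, or fill a call up. It gives the time, the measured TCP pose, the force and the opening at its end, in the units of the state.
- read_state(): the state, without advancing time (a new reading comes with each control period).
- vision.read_camera(name): name is "side" or "top"; returns the picture (420x560x3 uint8, blue, green, red); there is no depth.
- vision.calibration(name): a dict with "intrinsics" (3x3 intrinsics, pixels), "world_to_cam" (4x4, takes a point from world to camera coordinates). Camera axes: x right, y up, looking along -z (the intrinsics and any distortion apply to the point x, -y, -z); pixel columns grow to the right and rows downward; lengths in m; the calibration is good to about 2 mm. A picture is of the moment at which its call begins. calibration takes no time and is no camera call.
- sign_off(): hands the job in, once; it reports no verdict.
The state is a dict: "time": time; "joint_pos": joint angles; "qd": joint speeds; "effort": joint torques, N m; "ee_pos": TCP position; "tcp_rot": TCP orientation; "force": force on the tool from outside, world axes, zero at the start; "wrist_torque": the same for the moment, N m; "finger_gap": opening from 0.0 (shut) to 1.0 (fully open).
Only numpy, scipy, OpenCV 4.12 (cv2) and the standard library are available. Lean on these libraries where they do the work, as an engineer would, in place of code of your own. Each camera call takes 0.05 s, during which the arm holds its last target. There are 200 camera calls.

TASK

The pebble mosaic workshop is over: put the wooden press block, the paste pot, the small glue bottle and the marker pen away, each into the one of the four grey trays whose sunken outline fits it. Pot and bottle stand upright, block and marker lie flat along their outlines, all seated down on the trays' dark floors and let go.

Things in the scene. Friction and masses are not known exactly. Their poses are not given: they have to be found in the camera images.
- press_block: Plain wooden block, 48 (its x) x 95 (its y) x 36 mm high, 0.13 kg, lying flat. Origin: centre of its underside; z up. Grip it across the 48 mm.
- paste_pot: Low round closed pot, white with a tan lid, 62 mm in diameter, 35 mm high, 0.07 kg, standing. Origin: centre of its underside; z up.
- glue_bottle: Small round glue bottle, standing: white body 29 mm in diameter up to 57 mm, above it a pointed cap 20 mm in diameter at its foot, 94 mm high in all, 0.045 kg. It is the tallest of the four: mind it when working beside it. Origin: centre of its underside; z up.
- marker: Marker pen lying on the table, 135 mm long (its y), 17 mm wide (its x), 16 mm high, 0.018 kg. Origin: middle of its length, on its underside; z up. Grip it across the 17 mm near the middle; it can roll if pushed.
- block_tray: Grey tray fixed to the table, 82 (its x) x 129 (its y) x 8 mm high, with a rectangular recess 58 x 105 mm, 4 mm deep, dark floor, at its centre: it fits the press block with 5 mm to spare all round. Origin: centre of the tray's underside, so the recess floor is 4 mm above it and the rim 8 mm above it; z up.
- pot_tray: Grey tray fixed to the table, 96 x 96 x 8 mm, with a round recess 72 mm in diameter, 4 mm deep, at its centre: it fits the paste pot. Origin: centre of the tray's underside, recess floor 4 mm above it; z up. The trays stand left of the desk microphone, the things right of it; its base (50 mm high) spans x = 0.44 to 0.57, y = -0.10 to 0.05.
- bottle_tray: Grey tray fixed to the table, 70 x 70 x 8 mm, with a round recess 39 mm in diameter, 4 mm deep, at its centre: it fits the glue bottle. Origin: centre of the tray's underside, recess floor 4 mm above it; z up. The microphone's thin neck rises from its base away from the robot to 0.26 m high near x = 0.80, y = 0.10; the table in front of it (x below 0.42) is open for passing.
- marker_tray: Grey tray fixed to the table, 48 (its x) x 168 (its y) x 8 mm, with a long recess 25 (x) x 145 (y) mm, 4 mm deep, at its centre: it fits the marker pen, either way round. Origin: centre of the tray's underside, recess floor 4 mm above it; z up.
Not all that is in view belongs to the job. Of the things that look like the glue_bottle, take the one that is farthest to the robot's right at the start.

How it is judged (in metres and radians):
At the end, for the whole second after the job is handed in: Each thing rests, let go, in its matching tray: within 10 mm of its centre (marker 12 mm), underside on the recess floor within 3 mm (marker 7 mm), block and marker along the recess within 0.2 rad; block, pot and bottle upright within 0.12 rad (horizontal distance between press_block and block_tray below 0.01 m and z of press_block in the frame of block_tray between 0.002 and 0.007 m and linear speed of each of press_block, paste_pot, glue_bottle, marker below 0.02 m/s and angle between the y axis of press_block and the y axis of block_tray, either way round below 0.2 rad and angle between each of press_block, paste_pot, glue_bottle's own z axis and vertical below 0.12 rad and horizontal distance between paste_pot and pot_tray below 0.01 m and z of paste_pot in the frame of pot_tray between 0.002 and 0.007 m and horizontal distance between glue_bottle and bottle_tray below 0.01 m and z of glue_bottle in the frame of bottle_tray between 0.002 and 0.007 m and horizontal distance between marker and marker_tray below 0.012 m and z of marker in the frame of marker_tray between 0.001 and 0.011 m and angle between the y axis of marker and the y axis of marker_tray, either way round below 0.2 rad); the robot touches nothing.
It also fails if it takes over 128 s, if anything falls off the work surface, if the arm or the gripper's body presses on something with over 40 N, if the wrist force passes 120 N, or if a joint passes its speed limit or range.

## Working session

There is one attempt and no reset: what is moved stays moved. The work goes in short steps, Python scripts to look and compute and a tool call to move; the robot and the scene stay as the last step left them, time stands still between calls to the robot, and variables do not carry over. Pictures are saved under pics/ and viewed, about 12 in all and at most 16, crops included, and the job is handed in when it is done.

Besides the shell and the picture viewer there is one more tool, called after ">>>" as name(argument=value, ...) on one line, values as JSON. apply_moves: Moves the arm, as the interface text tells. Its arguments: {"type":"object","properties":{"series":{"type":"array"},"squeeze":{"type":"number"}},"required":["series"]}

```bash
mkdir -p pics; ls; python3 - <<'E'
from workcell import read_state, vision
import cv2,numpy as np
np.set_printoptions(precision=4,suppress=True)
for n in("side","top"):
    cv2.imwrite(f"pics/{n}0.png",vision.read_camera(n)); c=vision.calibration(n); print(n,c)
s=read_state();print(s)
E
```

```text
pics
side {'intrinsics': array([[459.0186,   0.    , 275.0665],
       [  0.    , 459.0186, 206.0305],
       [  0.    ,   0.    ,   1.    ]]), 'world_to_cam': array([[ 0.9898, -0.1422, -0.0025, -0.5881],
       [ 0.0743,  0.5024,  0.8614, -0.0695],
       [-0.1212, -0.8528,  0.5079, -1.2386],
       [ 0.    ,  0.    ,  0.    ,  1.    ]])}
top {'intrinsics': array([[430.6141,   0.    , 288.2486],
       [  0.    , 430.6141, 213.314 ],
       [  0.    ,   0.    ,   1.    ]]), 'world_to_cam': array([[ 0.0247, -0.9997,  0.008 , -0.0188],
       [ 0.9944,  0.0254,  0.1025, -0.6075],
       [-0.1027,  0.0054,  0.9947, -1.2016],
       [ 0.    ,  0.    ,  0.    ,  1.    ]])}
{'time': 0.1, 'joint_pos': array([-71.7368,  24.2788,  93.4266,   0.0002,  62.3722,  -1.0885]), 'qd': array([ 0.0062, -0.0853, -0.0182,  0.0151, -0.031 , -0.0755]), 'effort': array([ -0.0008, -54.5612, -27.4325,   0.0645,   0.0189,  -0.0001]), 'ee_pos': array([ 0.207 , -0.5892,  0.233 ]), 'tcp_rot': array([[-0.0004,  0.3314, -0.9435],
       [ 0.0013, -0.9435, -0.3314],
       [-1.    , -0.0014, -0.    ]]), 'force': array([0.206 , 0.2518, 0.4072]), 'wrist_torque': array([ 0.0475, -0.048 , -0.0216]), 'finger_gap': 0.9976820313873784}
```

View pics/top0.png

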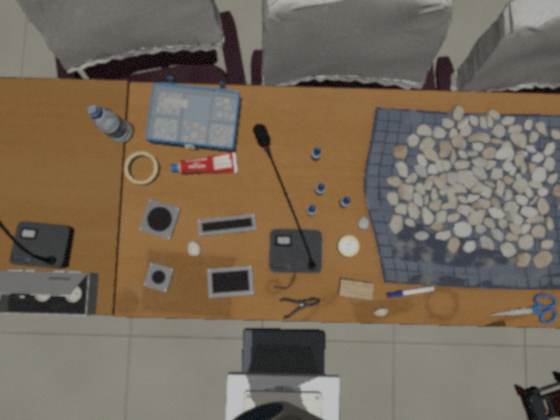

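View pics/side0.png

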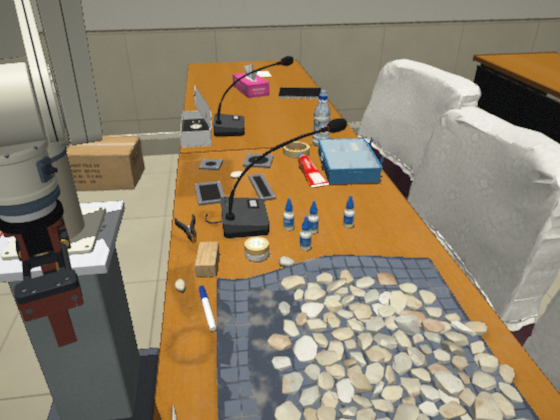

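Top view: things are at block (356,289), pot (348,245), marker (411,292) and rightmost bottle (346,202). Trays are at block (232,281), pot (160,218), bottle (158,277) and marker (227,224). The side view shows the same layout, with the arm's tool at the far left. Next I'll crop for detail.

```bash
python3 - <<'E'
import cv2,numpy as np
t=cv2.imread("pics/top0.png");s=cv2.imread("pics/side0.png")
f=lambda im,x,y,w,h,k:cv2.resize(im[y:y+h,x:x+w],None,fx=k,fy=k,interpolation=cv2.INTER_CUBIC)
a=np.hstack([f(t,135,190,130,120,3),f(t,290,180,150,130,3)[:360,:400]])
b=np.hstack([f(s,185,145,100,60,4),f(s,190,190,133,140,3)[:240,:395]])
c=f(s,190,190,180,140,3)
cv2.imwrite("pics/c1.png",a); 
out=np.zeros((600,800,3),np.uint8); 
A=f(s,185,145,100,60,4);out[:240,:400]=A;B=f(s,170,190,199,140,4)[:,:];out[40:600,0:796]=B
out[:]=0;B=f(s,170,140,190,190,3.1);out[:B.shape[0],:B.shape[1]]=B
cv2.imwrite("pics/c2.png",out)
E
```

```text
(no output)
```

View pics/c1.png

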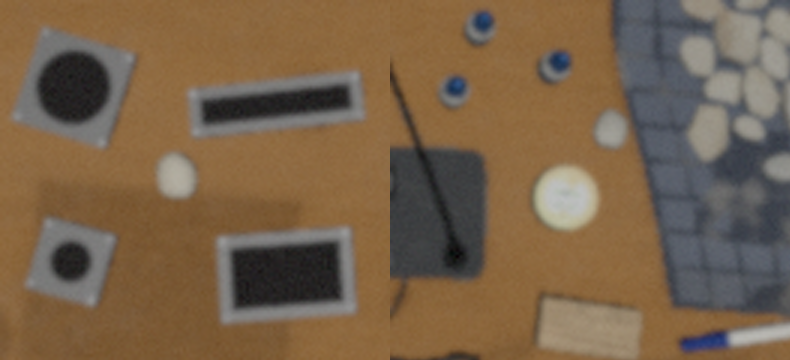

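View pics/c2.png

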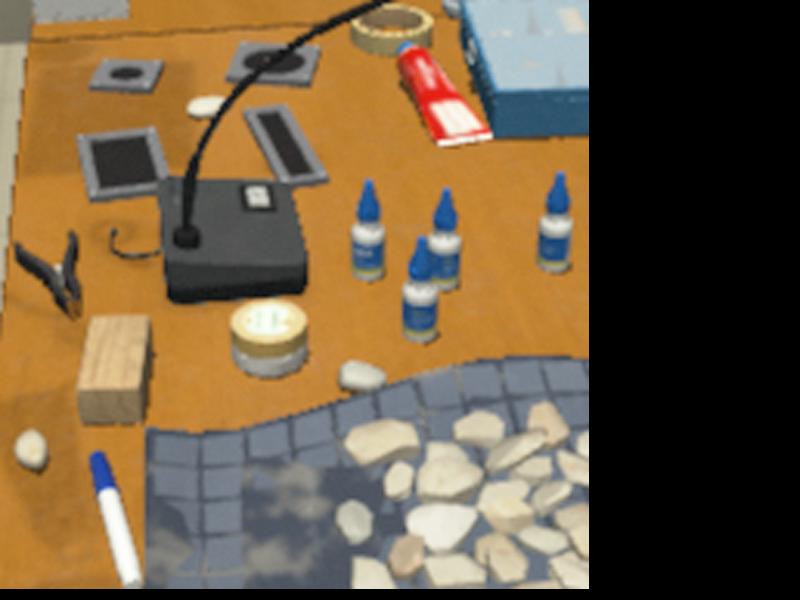

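```bash
cat > h.py <<'E'
import cv2,numpy as np
from workcell import read_state, vision
np.set_printoptions(precision=4,suppress=True)
C={n:vision.calibration(n) for n in("side","top")}
def ray(n,p):
    K,M=C[n]["intrinsics"],C[n]["world_to_cam"]
    v=np.linalg.inv(K)@[p[0],p[1],1]; d=M[:3,:3].T@(v*[1,-1,-1]); return -M[:3,:3].T@M[:3,3],d
def atz(n,p,z):
    o,d=ray(n,p); return o+d*(z-o[2])/d[2]
def proj(n,X):
    K,M=C[n]["intrinsics"],C[n]["world_to_cam"]
    c=M[:3,:3]@X+M[:3,3]; q=K@(c*[1,-1,-1]); return q[:2]/q[2]
def tri(pt,ps):
    A=[];b=[]
    for n,p in(("top",pt),("side",ps)):
        o,d=ray(n,p);d/=np.linalg.norm(d);P=np.eye(3)-np.outer(d,d);A.append(P);b.append(P@o)
    return np.linalg.lstsq(np.vstack(A),np.hstack(b),rcond=None)[0]
def blob(im,cond,seed,r=40):
    "component of cond nearest to seed within window; returns mask"
    m=np.zeros(im.shape[:2],np.uint8);x,y=map(int,seed)
    sl=np.s_[max(0,y-r):y+r,max(0,x-r):x+r];m[sl]=cond[sl]
    k,l,st,c=cv2.connectedComponentsWithStats(m,connectivity=4)
    ok=[i for i in range(1,k) if st[i,4]>=8]
    i=min(ok,key=lambda i:np.min(np.hypot(*(np.argwhere(l==i)[:,::-1]-np.array(seed)).T))-0.001*st[i,4])
    return (l==i).astype(np.uint8)
def cen(m): M=cv2.moments(m,True);return np.array([M["m10"],M["m01"]])/M["m00"]
def rect_at(n,m,z):
    "min-area rectangle of a mask in world at height z"
    p=np.argwhere(m)[:,::-1].astype(float)
    q=np.array([atz(n,a,z)[:2] for a in p]).astype(np.float32)
    c=cv2.moments(m,True);cov=np.cov(q.T);w,v=np.linalg.eigh(cov);a=v[:,1]
    return q.mean(0),np.sqrt(12*w[::-1]),np.degrees(np.arctan2(a[1],a[0]))%180
E
python3 - <<'E'
from h import *
t=cv2.imread("pics/top0.png");s=cv2.imread("pics/side0.png")
gt=t.max(2)<62; gs=s.max(2)<70
S={"block":((232,281),(223,192)),"pot":((160,218),(258,160)),"bottle":((158,277),(211,164)),"marker":((227,224),(261,187))}
for k,(a,b) in S.items():
    m=blob(t,gt,a);q=rect_at("top",m,.004)
    m2=blob(s,gs,b,22);print(k,m.sum(),q,"tri",tri(cen(m),cen(m2)),m2.sum())
hs=cv2.cvtColor(t,cv2.COLOR_BGR2HSV)
hh=cv2.cvtColor(s,cv2.COLOR_BGR2HSV)
print("table hsv",hs[265,330],hs[300,390],"block",hs[289,356],"pot",hs[245,348],"marker w",hs[291,422],"blue",hs[294,397], "bottle",hs[205,344],hs[200,347])
print("side table",hh[300,240], "blk top",hh[250,205],"pot",hh[242,257],"mk",hh[312,208])
E
```

```text
block 646 (array([0.4103, 0.159 ], dtype=float32), array([0.0998, 0.0529]), np.float64(96.0001804274712)) tri [0.4112 0.1591 0.0031] 255
pot 412 (array([0.5854, 0.3726], dtype=float32), array([0.0584, 0.0575]), np.float64(80.73969962479946)) tri [0.5855 0.3736 0.0007] 197
bottle 109 (array([0.4179, 0.3661], dtype=float32), array([0.0298, 0.0288]), np.float64(25.96479493689327)) tri [0.4186 0.366  0.0045] 24
marker 328 (array([0.5737, 0.1754], dtype=float32), array([0.1401, 0.02  ]), np.float64(97.73101305065049)) tri [0.5747 0.1756 0.002 ] 134
table hsv [ 16 139 143] [ 15 148 121] block [ 18  70 157] pot [ 83   6 182] marker w [ 19  16 173] blue [113 166 114] bottle [ 40   6 119] [107 167 101]
side table [107  44 117] blk top [ 18  98 219] pot [ 43  14 248] mk [ 30   2 253]
```

```bash
python3 - <<'E'
from h import *
t=cv2.imread("pics/top0.png");s=cv2.imread("pics/side0.png")
h=cv2.cvtColor(t,cv2.COLOR_BGR2HSV).astype(int);g=cv2.cvtColor(s,cv2.COLOR_BGR2HSV).astype(int)
def show(n,m,z): print(n,m.sum(),rect_at("top",m,z),cen(m))
m=blob(t,(h[...,1]<105)&(h[...,2]>115),(356,289),30);show("block",m,.036)
m2=blob(s,(g[...,1]<135)&(g[...,2]>195),(207,252),25);ys,xs=np.where(m2);print(" side top face",m2.sum(),cen(m2),tri(cen(m),cen(m2)),xs.min(),xs.max(),ys.min(),ys.max())
m=blob(t,(h[...,1]<100)&(h[...,2]>140),(348,245),20);show("pot",m,.035)
m2=blob(s,(g[...,1]<110)&(g[...,2]>170),(257,240),20);print(" side",m2.sum(),cen(m2))
mw=(h[...,1]<70)&(h[...,2]>110)
mb=(h[...,0]>95)&(h[...,1]>90)&(h[...,2]>50)
m=blob(t,mw|mb,(411,292),30);show("marker",m,.01)
gw=(g[...,1]<60)&(g[...,2]>150);gb=(g[...,0]>100)&(g[...,1]>120)
m2=blob(s,gw|gb,(207,305),30);ys,xs=np.where(m2);print(" side",m2.sum(),cen(m2),tri(cen(m),cen(m2)),rect_at("side",m2,.012))
for sd in((346,202),(320,188),(312,210),(317,153)):
    b=blob(t,mb,sd,14);w=blob(t,mw|mb,sd,14);print("bottle cap",b.sum(),cen(b),"all",w.sum(),cen(w))
i=np.s_[200:320,180:340]
# edges of tall bottle in side crop estimate: tip and foot pixel from crop c2
k=3.1
for nm,tip,foot in(("front",(421,240),(420,341)),("mid",(446,190),(443,287)),("left",(369,182),(368,278))):
    tp=np.array(tip)/k+[170,140];ft=np.array(foot)/k+[170,140]
    print(nm,"side tip",atz("side",tp,.094),"foot",atz("side",ft,0))
print("pot expected side lid centre", proj("side",np.append(rect_at("top",blob(t,(h[...,1]<100)&(h[...,2]>140),(348,245),20),.035)[0],.035)))
E
```

```text
block 596 (array([ 0.3985, -0.1992], dtype=float32), array([0.095 , 0.0487]), np.float64(82.9669478722621)) [356.1611 289.1309]
 side top face 428 [206.0678 253.2991] [ 0.3983 -0.2     0.0314] 195 216 242 265
pot 386 (array([ 0.5203, -0.1767], dtype=float32), array([0.0552, 0.0537]), np.float64(179.70679427760552)) [348.5259 245.4326]
 side 270 [256.2074 243.1926]
marker 243 (array([ 0.3953, -0.3658], dtype=float32), array([0.1245, 0.0158]), np.float64(99.46936421868764)) [412.7078 291.    ]
 side 291 [207.1203 308.9038] [ 0.3958 -0.3665  0.0079] (array([ 0.3965, -0.3698], dtype=float32), array([0.1306, 0.014 ]), np.float64(99.75615935627188))
bottle cap 22 [346.0909 199.9091] all 22 [346.0909 199.9091]
bottle cap 18 [320.5    186.7778] all 18 [320.5    186.7778]
bottle cap 21 [311.381  208.4762] all 21 [311.381  208.4762]
bottle cap 20 [316.5 151. ] all 22 [316.6364 150.6818]
front side tip [ 0.6453 -0.1736  0.094 ] foot [ 0.6464 -0.1792  0.    ]
mid side tip [ 0.6817 -0.0992  0.094 ] foot [ 0.6818 -0.1044  0.    ]
left side tip [ 0.6204 -0.0765  0.094 ] foot [ 0.6199 -0.081   0.    ]
pot expected side lid centre [255.5659 242.2709]
```

```bash
cat > plan.py <<'E'
from h import *
import sys
def plan(wps,pos=None,yaw=None):
    "waypoints (x,y,z,jaw yaw deg); prints tool-axis shift (cm) and turn per call, split to <=20 cm, <=35 deg"
    s=read_state();p=np.array(s["ee_pos"]) if pos is None else np.array(pos);R=s["tcp_rot"]
    a=np.degrees(np.arctan2(R[1,1],R[0,1])) if yaw is None else yaw
    print("at",p,"yaw %.2f"%a,"gap %.3f F"%s["finger_gap"],s["force"],"t %.1f"%s["time"])
    for *q,b in wps:
        q=np.array(q,float);d=q-p;t=(b-a+90)%180-90
        n=max(1,int(np.ceil(max(np.linalg.norm(d)/.2,abs(t)/35))))
        for i in range(n):
            c,sn=np.cos(np.radians(a)),np.sin(np.radians(a))
            y=np.array([c,sn,0]);x=np.array([0,0,-1.]);z=np.cross(x,y)
            e=d/n*100;print("  ",np.round([e@x,e@y,e@z,-t/n],2));a+=t/n
        p=q
if __name__=="__main__": plan(eval(sys.argv[1]))
E
python3 plan.py "[(.3985,-.199,.12,-7)]"
python3 - <<'E'
from h import *
for z in(.065,.075,.085):print("bottle cap",z,atz("top",(346.09,199.9),z))
t=cv2.imread("pics/top0.png");h=cv2.cvtColor(t,cv2.COLOR_BGR2HSV).astype(int)
m=blob(t,((h[...,1]<70)&(h[...,2]>110))|((h[...,0]>95)&(h[...,1]>60)),(411,292),34);x=np.where(m)[1]
print("marker",m.sum(),rect_at("top",m,.01),x.min(),x.max(),atz("top",(x.min()-.5,293.5),.01),atz("top",(x.max()+.5,288.5),.01))
E
```

```text
at [ 0.207  -0.5892  0.233 ] yaw -70.65 gap 0.998 F [0.206  0.2518 0.4072] t 0.1
   [  3.77 -10.16 -10.33 -21.22]
   [  3.77  -5.73 -13.31 -21.22]
   [  3.77  -0.52 -14.48 -21.22]
bottle cap 0.065 [ 0.6461 -0.1641  0.065 ]
bottle cap 0.075 [ 0.6448 -0.1627  0.075 ]
bottle cap 0.085 [ 0.6434 -0.1613  0.085 ]
marker 257 (array([ 0.3947, -0.3628], dtype=float32), array([0.1295, 0.0159]), np.float64(99.70462947843045)) 387 433 [ 0.3864 -0.2906  0.01  ] [ 0.4038 -0.4256  0.01  ]
```

>>> apply_moves(series=[[[0,0.75,-2.0,-2.1,-4.2],[0,1.5,-4.1,-4.1,-8.5],[0,2.3,-6.1,-6.2,-12.7],[0,3.0,-8.1,-8.3,-17],[0,3.8,-10.2,-10.3,-21.2]]], squeeze=25)

```text
time: 0.52
ee_pos: [0.2708, -0.458, 0.1952]
tcp_rot: [[-0.0, 0.653, -0.758], [0.0, -0.758, -0.653], [-1.0, -0.0, -0.0]]
force: [1.0, -0.4, 0.6]
finger_gap: 1.002
```

>>> apply_moves(series=[[[0,0.75,-1.1,-2.7,-4.2],[0,1.5,-2.3,-5.3,-8.5],[0,2.3,-3.4,-8.0,-12.7],[0,3.0,-4.6,-10.6,-17],[0,3.8,-5.7,-13.3,-21.2]]])

```text
time: 0.93
ee_pos: [0.3346, -0.3281, 0.1573]
tcp_rot: [[-0.0, 0.883, -0.47], [0.0, -0.47, -0.883], [-1.0, -0.0, -0.0]]
force: [0.7, -0.2, 0.7]
finger_gap: 0.999
```

>>> apply_moves(series=[[[0,0.75,-0.1,-2.9,-4.2],[0,1.5,-0.2,-5.8,-8.5],[0,2.3,-0.3,-8.7,-12.7],[0,3.0,-0.4,-11.6,-17],[0,3.8,-0.5,-14.5,-21.2]]])

```text
time: 1.35
ee_pos: [0.3991, -0.1981, 0.1194]
tcp_rot: [[-0.0, 0.993, -0.119], [-0.0, -0.119, -0.993], [-1.0, -0.0, 0.0]]
force: [0.1, -0.0, -0.3]
finger_gap: 1.001
```

```bash
python3 plan.py "[(.3985,-.1995,.020,-7)]"; python3 - <<'E'
from h import *
s=cv2.resize(vision.read_camera("side")[180:350,140:340],None,fx=3.5,fy=3.5,interpolation=cv2.INTER_CUBIC);cv2.imwrite("pics/s1.png",s)
E
```

```text
at [ 0.3991 -0.1981  0.1194] yaw -6.84 gap 1.001 F [ 0.0753 -0.0137 -0.3455] t 1.4
   [ 9.94 -0.04  0.15  0.16]
```

View pics/s1.png

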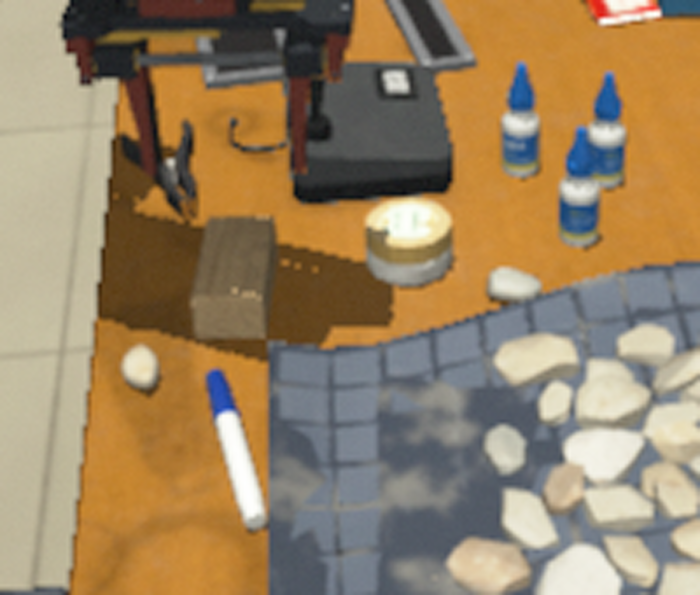

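The gripper is over the block, with its fingers straddling it in x at pixels (145,200) and (300,160). The marker runs from (215,370) to (256,527). I'll descend and grip.

>>> apply_moves(series=[[[0,3,0,0,0],[0,5.5,0,0.1,0],[0,7.5,0,0.15,0],[0,9,0,0.15,0],[0,9.9,0,0.15,0]]])

```text
time: 1.82
ee_pos: [0.3977, -0.2004, 0.019]
tcp_rot: [[-0.002, 0.992, -0.123], [0.001, -0.123, -0.992], [-1.0, -0.002, -0.001]]
force: [-0.2, 0.9, -0.0]
finger_gap: 0.999
```

>>> apply_moves(series=[[[255,0,0,0,0],[255,0,0,0,0],[255,0,0,0,0],[255,0,0,0,0],[255,0,0,0,0]]])

```text
time: 2.23
ee_pos: [0.3991, -0.2012, 0.0215]
tcp_rot: [[0.002, 0.992, -0.123], [-0.001, -0.123, -0.992], [-1.0, 0.002, 0.001]]
force: [-0.3, 0.1, 0.2]
finger_gap: 0.662
```

>>> apply_moves(series=[[[255,0,0,0,0],[255,0,0,0,0],[255,0,0,0,0],[255,0,0,0,0],[255,0,0,0,0]]])

```text
time: 2.65
ee_pos: [0.3987, -0.201, 0.0212]
tcp_rot: [[0.001, 0.992, -0.123], [-0.0, -0.123, -0.992], [-1.0, 0.001, 0.0]]
force: [-2.0, -0.0, 7.5]
finger_gap: 0.544
```

```bash
python3 plan.py "[(.3985,-.1995,.10,-7),(.385,-.13,.2,-5),(.385,.1,.2,5),(.4103,.159,.10,6),(.4103,.159,.026,6)]"
```

```text
at [ 0.3987 -0.201   0.0212] yaw -7.04 gap 0.544 F [-1.9589 -0.0024  7.4566] t 2.6
   [-7.88 -0.04 -0.15 -0.04]
   [-10.    -2.19  -6.73  -2.  ]
   [  0.    -1.   -11.46  -5.  ]
   [  0.   -0.  -11.5  -5. ]
   [10.    3.03 -5.66 -1.  ]
   [ 7.4  0.   0.  -0. ]
```

>>> apply_moves(series=[[[255,-1,0,0,0],[255,-2.5,0,0,0],[255,-4.5,0,0,0],[255,-6.5,0,0,0],[255,-7.9,0,0,0]]])

```text
time: 3.07
ee_pos: [0.3988, -0.201, 0.1016]
tcp_rot: [[0.001, 0.992, -0.123], [-0.001, -0.123, -0.992], [-1.0, 0.001, 0.0]]
force: [0.5, -0.3, -1.1]
finger_gap: 0.544
```

>>> apply_moves(series=[[[255,-2,-0.3,-1.0,0],[255,-4.5,-0.8,-2.7,0],[255,-7,-1.3,-4.2,-1],[255,-9,-1.8,-5.6,-2],[255,-10,-2.2,-6.7,-2]]])

```text
time: 3.48
ee_pos: [0.3852, -0.131, 0.2024]
tcp_rot: [[0.003, 0.996, -0.087], [-0.001, -0.087, -0.996], [-1.0, 0.003, 0.001]]
force: [-0.4, 0.1, -1.6]
finger_gap: 0.544
```

>>> apply_moves(series=[[[255,0,-0.2,-1.8,-1],[255,0,-0.3,-4.0,-2],[255,0,-0.5,-6.5,-3],[255,0,-0.8,-9,-4],[255,0,-1,-11.5,-5]]])

```text
time: 3.9
ee_pos: [0.3844, -0.0152, 0.2002]
tcp_rot: [[0.0, 1.0, -0.0], [0.0, -0.0, -1.0], [-1.0, 0.0, -0.0]]
force: [0.1, 0.0, -1.6]
finger_gap: 0.546
```

>>> apply_moves(series=[[[255,0,0,-2.5,-1],[255,0,0,-5.0,-2],[255,0,0,-7.5,-3],[255,0,0,-10,-4],[255,0,0,-11.5,-5]]])

```text
time: 4.32
ee_pos: [0.3847, 0.1005, 0.2002]
tcp_rot: [[0.0, 0.996, 0.088], [0.0, 0.088, -0.996], [-1.0, 0.0, -0.0]]
force: [0.0, -0.2, -2.1]
finger_gap: 0.545
```

>>> apply_moves(series=[[[255,2,0.6,-1.1,0],[255,4.5,1.2,-2.6,0],[255,7,2,-4,0],[255,9,2.7,-5.1,-1],[255,10,3,-5.7,-1]]])

```text
time: 4.73
ee_pos: [0.4097, 0.159, 0.0982]
tcp_rot: [[-0.002, 0.994, 0.105], [-0.0, 0.105, -0.994], [-1.0, -0.002, 0.0]]
force: [-0.8, -0.1, -2.0]
finger_gap: 0.546
```

```bash
python3 plan.py "[(.4103,.159,.06,6),(.4103,.159,.026,6)]"; python3 - <<'E'
from h import *
f=lambda n,y,x:cv2.resize(vision.read_camera(n)[y:y+130,x:x+130],None,fx=3,fy=3,interpolation=cv2.INTER_CUBIC)
cv2.imwrite("pics/s2.png",np.hstack([f("side",130,160),f("top",210,170)]))
E
```

```text
at [0.4097 0.159  0.0982] yaw 6.05 gap 0.546 F [-0.7725 -0.0714 -1.9578] t 4.7
   [3.82 0.06 0.   0.05]
   [ 3.4  0.   0.  -0. ]
```

View pics/s2.png

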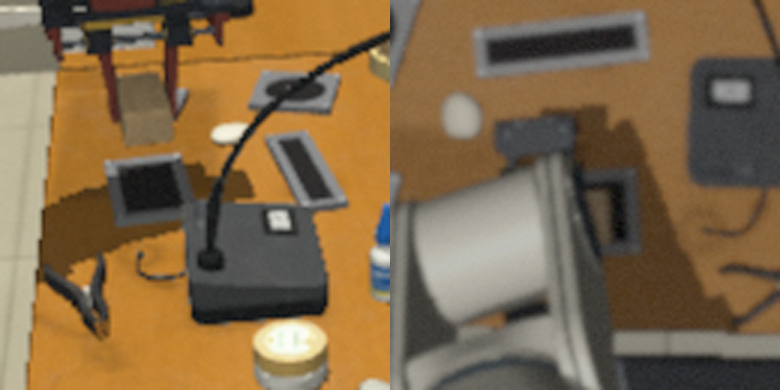

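The block is held above its tray: in the side view it hangs over the recess, and in the top view the arm hides it. I'll lower it in small steps.

>>> apply_moves(series=[[[255,2,0.05,0.05,0],[255,3.5,0.05,0.1,0],[255,5,0.05,0.1,0],[255,6,0.05,0.1,0],[255,6.6,0.05,0.1,0]]])

```text
time: 5.25
ee_pos: [0.4105, 0.1568, 0.0336]
tcp_rot: [[-0.0, 0.995, 0.103], [-0.0, 0.103, -0.995], [-1.0, -0.0, 0.0]]
force: [-0.0, -0.0, -0.8]
finger_gap: 0.545
```

>>> apply_moves(series=[[[255,0.2,0,0,0],[255,0.4,0,0,0],[255,0.6,0,0,0],[255,0.65,0,0,0],[255,0.65,0,0,0]]])

```text
time: 5.67
ee_pos: [0.411, 0.1573, 0.0275]
tcp_rot: [[0.001, 0.995, 0.104], [0.0, 0.104, -0.995], [-1.0, 0.001, -0.0]]
force: [0.1, -0.3, -1.9]
finger_gap: 0.547
```

```bash
python3 plan.py "[(.4103,.158,.0255,6)]"; python3 - <<'E'
from h import *
f=lambda n,y,x:cv2.resize(vision.read_camera(n)[y:y+100,x:x+130],None,fx=4,fy=4,interpolation=cv2.INTER_CUBIC)
cv2.imwrite("pics/s3.png",f("side",130,160))
E
```

```text
at [0.411  0.1573 0.0275] yaw 5.96 gap 0.547 F [ 0.0802 -0.2852 -1.9203] t 5.7
   [ 0.2  -0.06 -0.08 -0.04]
```

View pics/s3.png

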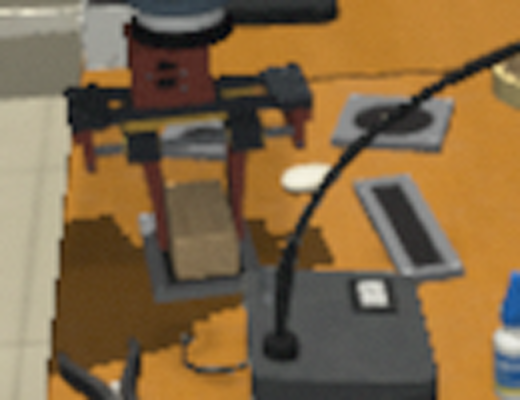

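The block sits inside the recess outline in the side view. I'll press it down the last 2 mm, release and retract.

>>> apply_moves(series=[[[255,0.1,0,0,0],[255,0.2,0,-0.05,0],[255,0.2,0,-0.05,0],[200,0.2,0,-0.05,0],[110,0.2,0,-0.05,0]]])

```text
time: 6.13
ee_pos: [0.4107, 0.1577, 0.0252]
tcp_rot: [[0.0, 0.995, 0.104], [0.0, 0.104, -0.995], [-1.0, 0.0, -0.0]]
force: [0.4, 0.4, -0.9]
finger_gap: 0.565
```

>>> apply_moves(series=[[[0,0,0,0,0],[0,0,0,0,0],[0,0,0,0,0],[0,-1,0,0,0],[0,-3,0,0,0]]])

```text
time: 6.55
ee_pos: [0.4093, 0.1572, 0.0545]
tcp_rot: [[-0.004, 0.995, 0.104], [-0.001, 0.104, -0.995], [-1.0, -0.004, 0.001]]
force: [-0.3, -0.0, 0.1]
finger_gap: 0.906
```

>>> apply_moves(series=[[[0,-3,0,0,0],[0,-7,0,0,0],[0,-11,0,0,0],[0,-13,0,0,0],[0,-14.5,0,0,0]]])

```text
time: 6.97
ee_pos: [0.4116, 0.158, 0.2038]
tcp_rot: [[0.004, 0.995, 0.104], [0.002, 0.104, -0.995], [-1.0, 0.005, -0.001]]
force: [0.3, -0.6, 0.0]
finger_gap: 1.002
```

```bash
python3 plan.py "[(.385,.05,.2,5),(.385,-.08,.2,0),(.5203,-.177,.10,0),(.5203,-.177,.020,0)]"
```

```text
at [0.4116 0.158  0.2038] yaw 5.95 gap 1.002 F [ 0.3264 -0.594   0.0429] t 7.0
   [ 0.38 -3.76 10.46  0.95]
   [ 0.   -1.13 12.95  5.  ]
   [10.   13.53  9.7  -0.  ]
   [ 8.  0.  0. -0.]
```

>>> apply_moves(series=[[[0,0,-0.7,2,0],[0,0.1,-1.5,4,0],[0,0.2,-2.3,6.3,0],[0,0.3,-3,8.4,1],[0,0.4,-3.8,10.5,1]]])

```text
time: 7.38
ee_pos: [0.3833, 0.0484, 0.1969]
tcp_rot: [[0.001, 0.996, 0.086], [0.0, 0.086, -0.996], [-1.0, 0.001, 0.0]]
force: [0.2, 0.4, -0.7]
finger_gap: 0.998
```

>>> apply_moves(series=[[[0,0,0,2.5,1],[0,0,0,5,2],[0,0,-0.5,7.5,3],[0,0,-0.7,10,4],[0,0,-1,12.5,5]]])

```text
time: 7.8
ee_pos: [0.3842, -0.0773, 0.1969]
tcp_rot: [[0.001, 1.0, -0.002], [-0.0, -0.002, -1.0], [-1.0, 0.001, 0.0]]
force: [-0.0, -0.2, -0.3]
finger_gap: 1.002
```

>>> apply_moves(series=[[[0,0,0,2.5,0],[0,0,0,5,0],[0,0,0,7.5,0],[0,0,0,9.5,0],[0,0,0,10.2,0]]])

```text
time: 8.22
ee_pos: [0.3846, -0.1802, 0.1969]
tcp_rot: [[0.001, 1.0, -0.003], [-0.001, -0.003, -1.0], [-1.0, 0.001, 0.001]]
force: [0.1, -0.2, 0.6]
finger_gap: 1.0
```

```bash
python3 plan.py "[(.5203,-.177,.10,0),(.5203,-.177,.020,0)]"; python3 - <<'E'
from h import *
t=vision.read_camera("top");s=vision.read_camera("side")
f=lambda im,y,x:cv2.resize(im[y:y+130,x:x+130],None,fx=3,fy=3,interpolation=cv2.INTER_CUBIC)
cv2.imwrite("pics/s4.png",np.hstack([f(s,130,160),f(t,210,150)]))
h=cv2.cvtColor(t,cv2.COLOR_BGR2HSV).astype(int)
m=blob(t,(h[...,1]<105)&(h[...,2]>90)&(h[...,0]<25)&(h[...,0]>8)&(h[...,1]>35),(232,279),30);print("block",m.sum(),rect_at("top",m,.04))
E
```

```text
at [ 0.3846 -0.1802  0.1969] yaw -0.16 gap 1.000 F [ 0.1414 -0.1992  0.6426] t 8.2
   [ 9.69 13.57 -0.36 -0.16]
   [ 8.  0.  0. -0.]
block 639 (array([0.4112, 0.1583], dtype=float32), array([0.0952, 0.0513]), np.float64(95.63726565331916))
```

View pics/s4.png

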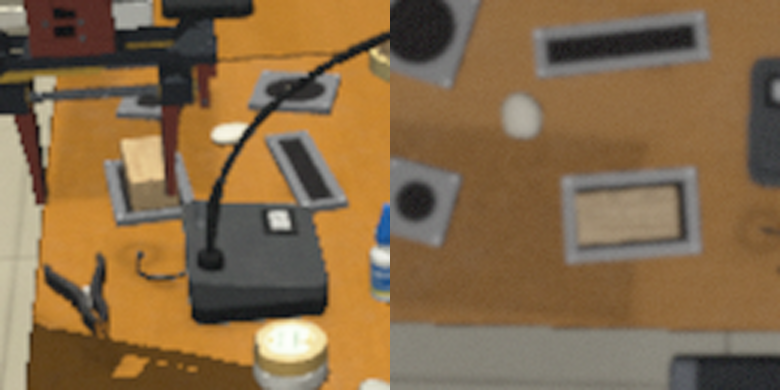

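The block lies in its tray, measured within about 1 mm of centre and aligned. Now the pot.

>>> apply_moves(series=[[[0,1.5,3,-0.1,0],[0,3.5,6,-0.2,0],[0,6,9,-0.3,0],[0,8.3,12,-0.35,0],[0,9.7,13.55,-0.35,0]]])

```text
time: 8.73
ee_pos: [0.5223, -0.1728, 0.0974]
tcp_rot: [[-0.0, 1.0, 0.001], [0.0, 0.001, -1.0], [-1.0, -0.0, -0.0]]
force: [-0.2, 0.5, 0.4]
finger_gap: 1.001
```

>>> apply_moves(series=[[[0,2,0,0,0],[0,4,0,0,0],[0,6,0,0,0],[0,7.3,0,0,0],[0,8,0,0,0]]])

```text
time: 9.15
ee_pos: [0.519, -0.1732, 0.0177]
tcp_rot: [[-0.003, 1.0, 0.0], [0.001, 0.0, -1.0], [-1.0, -0.003, -0.001]]
force: [0.1, 0.2, 1.1]
finger_gap: 0.998
```

>>> apply_moves(series=[[[255,0,0,0,0],[255,0,0,0,0],[255,0,0,0,0],[255,0,0,0,0],[255,0,0,0,0]]], squeeze=20)

```text
time: 9.57
ee_pos: [0.5207, -0.175, 0.0203]
tcp_rot: [[0.002, 1.0, -0.001], [-0.001, -0.001, -1.0], [-1.0, 0.002, 0.001]]
force: [-0.2, 1.1, 4.2]
finger_gap: 0.695
```

>>> apply_moves(series=[[[255,0,0,0,0],[255,0,0,0,0],[255,0,0,0,0],[255,0,0,0,0],[255,0,0,0,0]]])

```text
time: 9.98
ee_pos: [0.5207, -0.1749, 0.0202]
tcp_rot: [[0.002, 1.0, -0.001], [-0.0, -0.001, -1.0], [-1.0, 0.002, 0.0]]
force: [-0.1, 0.9, 6.4]
finger_gap: 0.697
```

```bash
python3 plan.py "[(.5203,-.177,.10,0),(.385,-.177,.2,0),(.385,.1,.2,0),(.5854,.3726,.2,30),(.5854,.3726,.1,30)]"
```

```text
at [ 0.5207 -0.1749  0.0202] yaw -0.06 gap 0.697 F [-0.115   0.9173  6.3662] t 10.0
   [-7.98 -0.04  0.21 -0.06]
   [-10.   -13.53  -0.    -0.  ]
   [  0.     0.   -13.85  -0.  ]
   [  0.     0.   -13.85  -0.  ]
   [  0.    10.02 -13.63 -15.  ]
   [  0.    13.21 -10.57 -15.  ]
   [10.  0.  0. -0.]
```

>>> apply_moves(series=[[[255,-1,0,0,0],[255,-3,0,0,0],[255,-5,0,0,0],[255,-7,0,0,0],[255,-9,0,0,0]]])

```text
time: 10.4
ee_pos: [0.5198, -0.1747, 0.1107]
tcp_rot: [[-0.0, 1.0, -0.001], [-0.0, -0.001, -1.0], [-1.0, -0.0, 0.0]]
force: [-0.6, -0.0, -0.9]
finger_gap: 0.696
```

>>> apply_moves(series=[[[255,-2,-2,0,0],[255,-4,-5,0,0],[255,-6,-8.5,0,0],[255,-8,-11.5,0,0],[255,-9,-13.5,0,0]]])

```text
time: 10.82
ee_pos: [0.3826, -0.1743, 0.2012]
tcp_rot: [[0.001, 1.0, -0.001], [-0.001, -0.001, -1.0], [-1.0, 0.001, 0.001]]
force: [0.4, -0.3, -0.1]
finger_gap: 0.694
```

>>> apply_moves(series=[[[255,0,0,-2,0],[255,0,0,-4.8,0],[255,0,0,-7.8,0],[255,0,0,-10.8,0],[255,0,0,-13.8,0]]])

```text
time: 11.23
ee_pos: [0.3847, -0.0356, 0.1999]
tcp_rot: [[0.001, 1.0, -0.002], [-0.0, -0.002, -1.0], [-1.0, 0.001, 0.0]]
force: [-0.3, 0.6, 0.0]
finger_gap: 0.694
```

>>> apply_moves(series=[[[255,0,0,-2.8,0],[255,0,0,-5.6,0],[255,0,0,-8.4,0],[255,0,0,-11,0],[255,0,0,-13.8,0]]])

```text
time: 11.65
ee_pos: [0.3848, 0.1026, 0.1998]
tcp_rot: [[0.001, 1.0, -0.001], [0.0, -0.001, -1.0], [-1.0, 0.001, -0.0]]
force: [1.0, 0.3, -0.1]
finger_gap: 0.695
```

>>> apply_moves(series=[[[255,0,2,-2.7,-3],[255,0,4,-5.4,-6],[255,0,6,-8.1,-9],[255,0,8,-10.9,-12],[255,0,10,-13.6,-15]]])

```text
time: 12.07
ee_pos: [0.4859, 0.2388, 0.1999]
tcp_rot: [[0.0, 0.965, 0.261], [0.0, 0.261, -0.965], [-1.0, 0.0, -0.0]]
force: [1.2, 0.3, -1.1]
finger_gap: 0.697
```

>>> apply_moves(series=[[[255,0,2.8,-2.3,-3],[255,0,5.6,-4.5,-6],[255,0,8.4,-6.8,-9],[255,0,11.2,-9,-12],[255,0,13.2,-10.6,-15]]])

```text
time: 12.48
ee_pos: [0.5868, 0.376, 0.1998]
tcp_rot: [[0.001, 0.865, 0.502], [0.001, 0.502, -0.865], [-1.0, 0.001, -0.0]]
force: [-0.4, 0.2, -1.2]
finger_gap: 0.692
```

```bash
python3 plan.py "[(.5854,.3745,.1,30),(.5854,.3745,.035,30),(.5854,.3745,.0245,30)]"
```

```text
at [0.5868 0.376  0.1998] yaw 30.13 gap 0.692 F [-0.4403  0.2026 -1.1824] t 12.5
   [ 9.98 -0.19  0.06  0.13]
   [ 6.5  0.   0.  -0. ]
   [ 1.05  0.    0.   -0.  ]
```

>>> apply_moves(series=[[[255,2,-0.1,0,0],[255,4.5,-0.2,0,0],[255,7,-0.2,0,0],[255,9,-0.2,0,0],[255,10.5,-0.2,0,0]]])

```text
time: 12.9
ee_pos: [0.5828, 0.3721, 0.0926]
tcp_rot: [[-0.002, 0.866, 0.499], [-0.001, 0.499, -0.866], [-1.0, -0.002, 0.0]]
force: [-0.4, -0.3, 0.5]
finger_gap: 0.695
```

>>> apply_moves(series=[[[255,1.5,0,0,0],[255,3,0,0,0],[255,4.5,0,0,0],[255,5.5,0,0,0],[255,6,0,0,0]]])

```text
time: 13.32
ee_pos: [0.5832, 0.3723, 0.0325]
tcp_rot: [[-0.002, 0.866, 0.499], [-0.001, 0.499, -0.866], [-1.0, -0.002, 0.0]]
force: [0.5, 0.2, -0.7]
finger_gap: 0.697
```

```bash
python3 plan.py "[(.5844,.3743,.0245,30)]"; python3 - <<'E'
from h import *
t=vision.read_camera("top");s=vision.read_camera("side")
f=lambda im,y,x:cv2.resize(im[y:y+100,x:x+100],None,fx=4,fy=4,interpolation=cv2.INTER_CUBIC)
cv2.imwrite("pics/s5.png",np.hstack([f(s,110,200),f(t,170,110)]))
E
```

```text
at [0.5832 0.3723 0.0325] yaw 29.95 gap 0.697 F [ 0.4524  0.2074 -0.732 ] t 13.3
   [ 0.8   0.2  -0.11 -0.05]
```

View pics/s5.png

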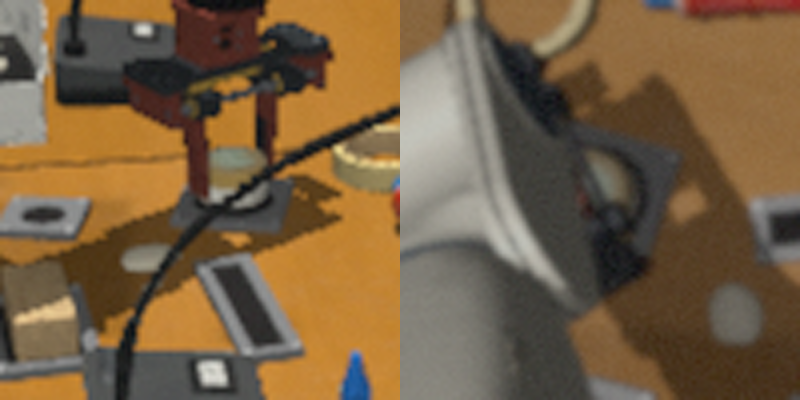

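The pot hangs over the round recess in both views, at side (235,190) and top (620,190). I'll lower it the remaining 8 mm with a 2 mm correction.

>>> apply_moves(series=[[[255,0.2,0.15,-0.1,0],[255,0.4,0.15,-0.1,0],[255,0.6,0.15,-0.1,0],[255,0.75,0.15,-0.1,0],[255,0.75,0.15,-0.1,0]]])

```text
time: 13.83
ee_pos: [0.5846, 0.3744, 0.0267]
tcp_rot: [[0.0, 0.866, 0.499], [0.0, 0.499, -0.866], [-1.0, 0.0, 0.0]]
force: [0.5, 0.6, -0.9]
finger_gap: 0.699
```

>>> apply_moves(series=[[[255,0.05,0,0,0],[255,0.05,0,0,0],[150,0.05,0,0,0],[70,0.05,0,0,0],[0,0.05,0,0,0]]])

```text
time: 14.25
ee_pos: [0.5847, 0.3745, 0.0264]
tcp_rot: [[0.0, 0.866, 0.499], [0.0, 0.499, -0.866], [-1.0, 0.0, -0.0]]
force: [0.5, -0.1, -0.4]
finger_gap: 0.762
```

>>> apply_moves(series=[[[0,0,0,0,0],[0,0,0,0,0],[0,-1,0,0,0],[0,-3,0,0,0],[0,-6,0,0,0]]])

```text
time: 14.67
ee_pos: [0.583, 0.3734, 0.0848]
tcp_rot: [[-0.004, 0.866, 0.499], [-0.003, 0.499, -0.866], [-1.0, -0.005, 0.0]]
force: [0.7, -0.6, -1.5]
finger_gap: 1.001
```

>>> apply_moves(series=[[[0,-3,0,0,0],[0,-6,0,0,0],[0,-9,0,0,0],[0,-11,0,0,0],[0,-12,0,0,0]]])

```text
time: 15.08
ee_pos: [0.586, 0.3752, 0.2108]
tcp_rot: [[0.005, 0.866, 0.499], [0.003, 0.499, -0.866], [-1.0, 0.006, -0.0]]
force: [0.7, 0.2, 0.7]
finger_gap: 1.003
```

```bash
python3 plan.py "[(.385,.1,.2,0),(.385,-.17,.2,-10),(.6455,-.1635,.2,-10),(.6455,-.1635,.12,-10),(.6455,-.1635,.037,-10)]"
```

```text
at [0.586  0.3752 0.2108] yaw 29.95 gap 1.003 F [0.704  0.1534 0.6738] t 15.1
   [  0.54 -15.58   6.91  14.98]
   [  0.54 -13.26  10.7   14.98]
   [ 0.   0.  13.5  5. ]
   [ 0.    1.18 13.45  5.  ]
   [ 0.   12.77 -2.58 -0.  ]
   [ 0.   12.77 -2.58 -0.  ]
   [ 8.  0.  0. -0.]
   [ 8.3  0.   0.  -0. ]
```

>>> apply_moves(series=[[[0,0.1,-3,1.4,3],[0,0.2,-6.2,2.8,6],[0,0.3,-9.3,4.1,9],[0,0.5,-12.5,5.5,12],[0,0.5,-15.6,6.9,15]]])

```text
time: 15.5
ee_pos: [0.482, 0.2353, 0.2005]
tcp_rot: [[-0.001, 0.967, 0.256], [-0.001, 0.256, -0.967], [-1.0, -0.001, 0.0]]
force: [-0.0, -0.3, -1.1]
finger_gap: 0.995
```

>>> apply_moves(series=[[[0,0.1,-2.7,2.1,3],[0,0.2,-5.3,4.3,6],[0,0.3,-8,6.4,9],[0,0.5,-10.6,8.6,12],[0,0.5,-13.3,10.7,15]]])

```text
time: 15.92
ee_pos: [0.3814, 0.0978, 0.1957]
tcp_rot: [[-0.001, 1.0, -0.003], [-0.0, -0.003, -1.0], [-1.0, -0.001, 0.0]]
force: [0.3, -0.8, -0.5]
finger_gap: 1.001
```

>>> apply_moves(series=[[[0,0,0,2.7,1],[0,0,0,5.4,2],[0,0,0,8.1,3],[0,0,0,10.8,4],[0,0,0,13.5,5]]])

```text
time: 16.33
ee_pos: [0.3823, -0.0372, 0.1962]
tcp_rot: [[-0.0, 0.996, -0.089], [0.0, -0.089, -0.996], [-1.0, -0.0, -0.0]]
force: [1.6, 0.2, -0.1]
finger_gap: 0.998
```

>>> apply_moves(series=[[[0,0,0.2,2.7,1],[0,0,0.5,5.4,2],[0,0,0.7,8.1,3],[0,0,1,11,4],[0,0,1.2,13.5,5]]])

```text
time: 16.75
ee_pos: [0.3826, -0.1731, 0.1961]
tcp_rot: [[-0.0, 0.984, -0.176], [0.0, -0.176, -0.984], [-1.0, -0.0, 0.0]]
force: [0.2, -0.2, 1.2]
finger_gap: 1.0
```

>>> apply_moves(series=[[[0,0,2,-0.4,0],[0,0,4.5,-0.9,0],[0,0,7.2,-1.4,0],[0,0,10,-2,0],[0,0,12.8,-2.6,0]]])

```text
time: 17.17
ee_pos: [0.5143, -0.1682, 0.1959]
tcp_rot: [[-0.001, 0.985, -0.175], [0.0, -0.175, -0.985], [-1.0, -0.001, -0.0]]
force: [0.3, -1.0, 0.4]
finger_gap: 1.001
```

```bash
python3 plan.py "[(.6455,-.1635,.2,-10),(.6455,-.1635,.12,-10),(.6455,-.1635,.037,-10)]"; python3 - <<'E'
from h import *
t=vision.read_camera("top")
h=cv2.cvtColor(t,cv2.COLOR_BGR2HSV).astype(int)
m=blob(t,(h[...,1]<100)&(h[...,2]>140),(160,216),16);print("pot",m.sum(),rect_at("top",m,.039))
E
```

```text
at [ 0.5143 -0.1682  0.1959] yaw -10.08 gap 1.001 F [ 0.2684 -1.0345  0.4477] t 17.2
   [-0.41 12.83 -2.76 -0.08]
   [ 8.  0.  0. -0.]
   [ 8.3  0.   0.  -0. ]
pot 363 (array([0.5861, 0.3732], dtype=float32), array([0.0534, 0.0524]), np.float64(87.65797152672589))
```

The pot measures about 1 mm from its tray centre. Now to the bottle.

>>> apply_moves(series=[[[0,-0.1,2.7,-0.6,0],[0,-0.2,5.5,-1.2,0],[0,-0.3,8.3,-1.8,0],[0,-0.4,11,-2.4,0],[0,-0.4,12.8,-2.8,0]]])

```text
time: 17.63
ee_pos: [0.6464, -0.1627, 0.2]
tcp_rot: [[0.001, 0.985, -0.174], [0.0, -0.174, -0.985], [-1.0, 0.001, -0.0]]
force: [-0.7, -0.3, 0.2]
finger_gap: 1.003
```

>>> apply_moves(series=[[[0,2,0,0,0],[0,4,0,0,0],[0,6,0,0,0],[0,7.5,0,0,0],[0,8,0,0,0]]])

```text
time: 18.05
ee_pos: [0.6423, -0.1624, 0.1171]
tcp_rot: [[-0.005, 0.985, -0.174], [0.001, -0.174, -0.985], [-1.0, -0.005, -0.0]]
force: [-1.6, -0.4, 0.3]
finger_gap: 0.998
```

```bash
python3 plan.py "[(.6455,-.1635,.037,-10)]"; python3 - <<'E'
from h import *
t=vision.read_camera("top");s=vision.read_camera("side")
f=lambda im,y,x:cv2.resize(im[y:y+100,x:x+100],None,fx=4,fy=4,interpolation=cv2.INTER_CUBIC)
cv2.imwrite("pics/s6.png",np.hstack([f(s,165,255),f(t,150,295)]))
E
```

```text
at [ 0.6423 -0.1624  0.1171] yaw -10.04 gap 0.998 F [-1.6217 -0.4143  0.3042] t 18.1
   [ 8.01  0.33  0.05 -0.04]
```

View pics/s6.png

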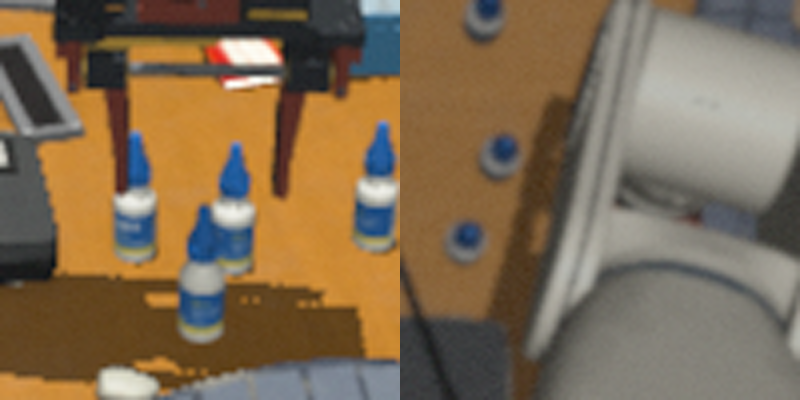

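The fingers at side x≈122 and 284 straddle the target bottle at x≈203, and the neighbouring bottles are behind it. I'll descend.

>>> apply_moves(series=[[[0,1.5,0,0,0],[0,3.2,0,0,0],[0,5,0,0,0],[0,6.8,0,0.05,0],[0,8,0,0.05,0]]])

```text
time: 18.57
ee_pos: [0.6446, -0.1637, 0.04]
tcp_rot: [[0.0, 0.985, -0.174], [-0.0, -0.174, -0.985], [-1.0, 0.001, 0.0]]
force: [-1.1, -0.4, -0.7]
finger_gap: 0.998
```

>>> apply_moves(series=[[[255,0,0,0,0],[255,0,0,0,0],[255,0,0,0,0],[255,0,0,0,0],[255,0,0,0,0]]], squeeze=15)

```text
time: 18.98
ee_pos: [0.6452, -0.1637, 0.0415]
tcp_rot: [[0.002, 0.985, -0.174], [-0.001, -0.174, -0.985], [-1.0, 0.002, 0.0]]
force: [-0.4, -0.4, 0.6]
finger_gap: 0.66
```

>>> apply_moves(series=[[[255,0,0,0,0],[255,0,0,0,0],[255,0,0,0,0],[255,0,0,0,0],[255,0,0,0,0]]])

```text
time: 19.4
ee_pos: [0.6444, -0.1635, 0.0402]
tcp_rot: [[0.0, 0.985, -0.174], [0.0, -0.174, -0.985], [-1.0, 0.0, -0.0]]
force: [0.0, -0.7, -0.3]
finger_gap: 0.324
```

>>> apply_moves(series=[[[255,0,0,0,0],[255,0,0,0,0],[255,0,0,0,0],[255,0,0,0,0],[255,0,0,0,0]]])

```text
time: 19.82
ee_pos: [0.6444, -0.1635, 0.0402]
tcp_rot: [[0.0, 0.985, -0.174], [-0.0, -0.174, -0.985], [-1.0, 0.0, 0.0]]
force: [-0.6, 0.6, 0.2]
finger_gap: 0.32
```

```bash
python3 plan.py "[(.6455,-.1635,.15,-10),(.6455,-.1635,.22,-10),(.385,-.17,.22,-10),(.385,.1,.22,0),(.4182,.366,.22,20)]"; python3 - <<'E'
from h import *
print(proj("side",np.array([.6455,-.1635,.094])),proj("side",np.array([.6455,-.178,0])))
E
```

```text
at [ 0.6444 -0.1635  0.0402] yaw -10.04 gap 0.320 F [-0.5954  0.5968  0.1665] t 19.8
   [-10.98   0.1   -0.02  -0.04]
   [-7.  0.  0. -0.]
   [  0.   -12.77   2.58  -0.  ]
   [  0.   -12.77   2.58  -0.  ]
   [  0.    -2.34 -13.29  -5.  ]
   [  0.    -1.18 -13.45  -5.  ]
   [  0.     1.66 -13.3  -10.  ]
   [  0.     3.94 -12.81 -10.  ]
[305.0554 215.2588] [305.0481 249.7517]
```

>>> apply_moves(series=[[[255,-1.5,0,0,0],[255,-4,0,0,0],[255,-7.5,0,0,0],[255,-11,0,0,0],[255,-14,0,0,0]]])

```text
time: 20.23
ee_pos: [0.6446, -0.1635, 0.1834]
tcp_rot: [[0.001, 0.985, -0.174], [-0.0, -0.174, -0.985], [-1.0, 0.001, 0.0]]
force: [1.4, 0.6, -0.2]
finger_gap: 0.324
```

>>> apply_moves(series=[[[255,-2,-1.5,0.3,0],[255,-3,-4,0.8,0],[255,-4,-7,1.4,0],[255,-4,-10,2,0],[255,-4,-12.8,2.6,0]]])

```text
time: 20.65
ee_pos: [0.5125, -0.1666, 0.2219]
tcp_rot: [[0.002, 0.985, -0.174], [-0.001, -0.174, -0.985], [-1.0, 0.002, 0.0]]
force: [-0.2, -0.5, -0.1]
finger_gap: 0.321
```

>>> apply_moves(series=[[[255,0,-2.7,0.5,0],[255,0,-5.5,1.1,0],[255,0,-8.3,1.7,0],[255,0,-11,2.2,0],[255,0,-12.8,2.6,0]]])

```text
time: 21.07
ee_pos: [0.3806, -0.1695, 0.2207]
tcp_rot: [[-0.001, 0.985, -0.175], [0.0, -0.175, -0.985], [-1.0, -0.001, -0.0]]
force: [-0.6, -0.3, -0.7]
finger_gap: 0.319
```

>>> apply_moves(series=[[[255,0,-0.4,-2,-1],[255,0,-0.9,-4.8,-2],[255,0,-1.4,-7.7,-3],[255,0,-1.9,-10.6,-4],[255,0,-2.3,-13.3,-5]]])

```text
time: 21.48
ee_pos: [0.3834, -0.0338, 0.2211]
tcp_rot: [[0.001, 0.996, -0.088], [-0.0, -0.088, -0.996], [-1.0, 0.001, -0.0]]
force: [0.6, -0.8, -0.7]
finger_gap: 0.324
```

>>> apply_moves(series=[[[255,0,-0.2,-2.7,-1],[255,0,-0.5,-5.4,-2],[255,0,-0.7,-8.1,-3],[255,0,-0.9,-10.8,-4],[255,0,-1.2,-13.5,-5]]])

```text
time: 21.9
ee_pos: [0.3836, 0.1019, 0.2212]
tcp_rot: [[0.001, 1.0, 0.0], [0.0, 0.0, -1.0], [-1.0, 0.001, -0.0]]
force: [0.2, 0.2, -1.3]
finger_gap: 0.316
```

>>> apply_moves(series=[[[255,0,0.3,-2.7,-2],[255,0,0.7,-5.3,-4],[255,0,1,-8,-6],[255,0,1.3,-10.6,-8],[255,0,1.7,-13.3,-10]]])

```text
time: 22.32
ee_pos: [0.4005, 0.2348, 0.2211]
tcp_rot: [[0.001, 0.985, 0.175], [0.0, 0.175, -0.985], [-1.0, 0.001, -0.0]]
force: [1.0, -0.8, 0.5]
finger_gap: 0.321
```

```bash
python3 plan.py "[(.4182,.366,.22,20),(.4182,.366,.12,20),(.4182,.366,.055,20)]"
```

```text
at [0.4005 0.2348 0.2211] yaw 10.07 gap 0.321 F [ 0.9768 -0.764   0.5434] t 22.3
   [  0.11   4.03 -12.61  -9.93]
   [10.  0.  0. -0.]
   [ 6.5  0.   0.  -0. ]
```

>>> apply_moves(series=[[[255,0,0.9,-2.7,-2],[255,0,1.8,-5.4,-4],[255,0,2.6,-8.2,-6],[255,0,3.4,-10.8,-8],[255,0,4.05,-12.6,-10]]])

```text
time: 22.73
ee_pos: [0.4189, 0.3669, 0.2213]
tcp_rot: [[0.001, 0.939, 0.344], [0.001, 0.344, -0.939], [-1.0, 0.001, -0.001]]
force: [0.0, 0.8, -0.6]
finger_gap: 0.323
```

>>> apply_moves(series=[[[255,2,0,0,0],[255,5,0,0,0],[255,8,0,0,0],[255,10.5,0,0,0],[255,12,0,0,0]]])

```text
time: 23.15
ee_pos: [0.4179, 0.3638, 0.0985]
tcp_rot: [[-0.002, 0.94, 0.341], [-0.002, 0.341, -0.94], [-1.0, -0.002, 0.001]]
force: [-0.7, -1.0, -0.7]
finger_gap: 0.319
```

>>> apply_moves(series=[[[255,1,0,0,0],[255,2.2,0,0,0],[255,3.5,0,0,0],[255,4.2,0,0,0],[255,4.6,0,0,0]]])

```text
time: 23.57
ee_pos: [0.419, 0.3646, 0.0539]
tcp_rot: [[-0.0, 0.94, 0.341], [-0.0, 0.341, -0.94], [-1.0, -0.0, 0.0]]
force: [-0.7, 0.1, -0.2]
finger_gap: 0.324
```

```bash
python3 plan.py "[(.4182,.366,.0450,20)]"; python3 - <<'E'
from h import *
t=vision.read_camera("top");s=vision.read_camera("side")
f=lambda im,y,x:cv2.resize(im[y:y+100,x:x+100],None,fx=4,fy=4,interpolation=cv2.INTER_CUBIC)
cv2.imwrite("pics/s7.png",np.hstack([f(s,110,160),f(t,230,110)]))
E
```

```text
at [0.419  0.3646 0.0539] yaw 19.95 gap 0.324 F [-0.7308  0.1263 -0.2035] t 23.6
   [ 0.89 -0.03 -0.16 -0.05]
```

View pics/s7.png

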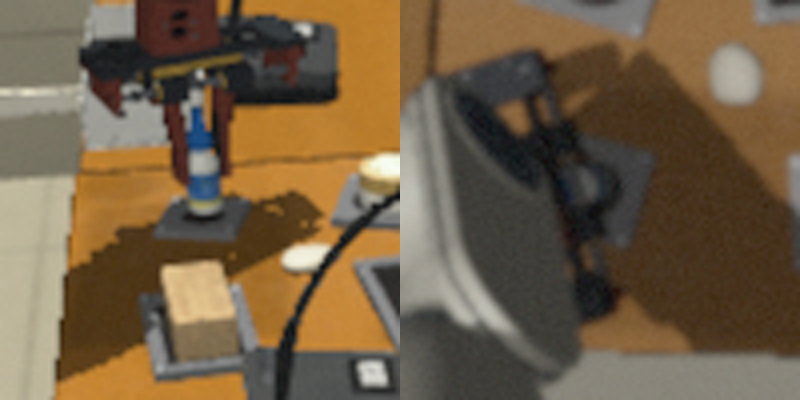

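The bottle is upright over the recess of its tray, at side (205,213) on the tray at (203,220). I'll lower it 9 mm, correcting y by 1.5 mm, then release.

>>> apply_moves(series=[[[255,0.2,0,-0.15,0],[255,0.4,0,-0.15,0],[255,0.6,0,-0.15,0],[255,0.8,0,-0.15,0],[255,0.9,0,-0.15,0]]])

```text
time: 24.08
ee_pos: [0.4184, 0.366, 0.0451]
tcp_rot: [[0.0, 0.94, 0.341], [0.0, 0.341, -0.94], [-1.0, 0.0, -0.0]]
force: [0.3, 0.2, -1.1]
finger_gap: 0.321
```

>>> apply_moves(series=[[[255,0.05,0,0,0],[255,0.1,0,0,0],[225,0.1,0,0,0],[150,0.1,0,0,0],[150,0.1,0,0,0]]])

```text
time: 24.5
ee_pos: [0.4185, 0.366, 0.0442]
tcp_rot: [[0.0, 0.94, 0.341], [0.0, 0.341, -0.94], [-1.0, 0.0, -0.0]]
force: [0.2, -0.1, -0.2]
finger_gap: 0.406
```

>>> apply_moves(series=[[[100,0,0,0,0],[100,0,0,0,0],[100,0,0,0,0],[100,-0.5,0,0,0],[100,-2,0,0,0]]])

```text
time: 24.92
ee_pos: [0.4173, 0.3651, 0.063]
tcp_rot: [[-0.003, 0.94, 0.341], [-0.002, 0.341, -0.94], [-1.0, -0.003, 0.001]]
force: [-0.2, 0.5, 0.9]
finger_gap: 0.605
```

>>> apply_moves(series=[[[0,-3,0,0,0],[0,-6,0,0,0],[0,-9,0,0,0],[0,-12,0,0,0],[0,-14,0,0,0]]])

```text
time: 25.33
ee_pos: [0.4191, 0.3665, 0.2075]
tcp_rot: [[0.003, 0.94, 0.341], [0.002, 0.341, -0.94], [-1.0, 0.003, -0.001]]
force: [-0.6, 1.2, 0.6]
finger_gap: 0.948
```

```bash
python3 plan.py "[(.385,.1,.2,5),(.385,-.17,.2,8),(.395,-.358,.1,9.7)]"
```

```text
at [0.4191 0.3665 0.2075] yaw 19.96 gap 0.948 F [-0.6162  1.1941  0.5756] t 25.3
   [ 0.38 -6.15 11.95  7.48]
   [ 0.38 -4.54 12.64  7.48]
   [ 0.   -1.18 13.45 -1.5 ]
   [ 0.   -1.53 13.41 -1.5 ]
   [ 5.   -0.81  9.38 -0.85]
   [ 5.   -0.95  9.37 -0.85]
```

>>> apply_moves(series=[[[0,0.1,-1.2,2.4,1.5],[0,0.2,-2.4,4.8,3],[0,0.2,-3.6,7.2,4.5],[0,0.3,-4.9,9.6,6],[0,0.4,-6.1,12,7.5]]])

```text
time: 25.75
ee_pos: [0.4015, 0.2312, 0.2006]
tcp_rot: [[0.0, 0.977, 0.215], [0.0, 0.215, -0.977], [-1.0, 0.0, -0.0]]
force: [-0.1, -0.2, -0.1]
finger_gap: 0.998
```

>>> apply_moves(series=[[[0,0.1,-0.9,2.5,1.5],[0,0.2,-1.8,5,3],[0,0.2,-2.7,7.6,4.5],[0,0.3,-3.6,10.1,6],[0,0.4,-4.5,12.6,7.5]]])

```text
time: 26.17
ee_pos: [0.3849, 0.0985, 0.1966]
tcp_rot: [[0.001, 0.996, 0.085], [0.0, 0.085, -0.996], [-1.0, 0.001, -0.0]]
force: [0.2, -0.0, -0.3]
finger_gap: 0.998
```

>>> apply_moves(series=[[[0,0,-0.3,2.7,0],[0,0,-0.5,5.4,0],[0,0,-0.7,8.1,-0.5],[0,0,-1,10.8,-1],[0,0,-1.2,13.5,-1.5]]])

```text
time: 26.58
ee_pos: [0.3846, -0.0372, 0.1966]
tcp_rot: [[0.001, 0.994, 0.113], [-0.0, 0.113, -0.994], [-1.0, 0.001, 0.0]]
force: [0.1, 1.1, -0.5]
finger_gap: 0.998
```

>>> apply_moves(series=[[[0,0,-0.3,2.7,0],[0,0,-0.6,5.4,0],[0,0,-0.9,8.1,-0.5],[0,0,-1.2,10.8,-1],[0,0,-1.5,13.4,-1.5]]])

```text
time: 27.0
ee_pos: [0.3849, -0.1722, 0.1967]
tcp_rot: [[0.001, 0.99, 0.139], [-0.0, 0.139, -0.99], [-1.0, 0.001, 0.0]]
force: [1.2, -0.4, 0.2]
finger_gap: 1.0
```

```bash
python3 plan.py "[(.395,-.358,.12,9.7)]"; python3 - <<'E'
from h import *
t=vision.read_camera("top");s=vision.read_camera("side")
f=lambda im,y,x,k=4,w=100,hh=100:cv2.resize(im[y:y+hh,x:x+w],None,fx=k,fy=k,interpolation=cv2.INTER_CUBIC)
cv2.imwrite("pics/s8.png",np.hstack([f(s,130,180),f(t,205,130,3.3333,120,120)]))
h=cv2.cvtColor(t,cv2.COLOR_BGR2HSV).astype(int);g=cv2.cvtColor(s,cv2.COLOR_BGR2HSV).astype(int)
m=blob(t,((h[...,1]<70)&(h[...,2]>110))|((h[...,0]>95)&(h[...,1]>60)),(411,292),34);x=np.where(m)[1];print("marker top",m.sum(),rect_at("top",m,.01),x.min(),x.max())
m2=blob(s,((g[...,1]<60)&(g[...,2]>120))|((g[...,0]>100)&(g[...,1]>100)),(207,305),34);y=np.where(m2)[0];print("side",m2.sum(),rect_at("side",m2,.01),y.min(),y.max())
b=blob(t,(h[...,0]>95)&(h[...,1]>90)&(h[...,2]>50),(158,275),14);c=cen(b)
for z in(.07,.08):print("bottle",c,b.sum(),atz("top",c,z))
E
```

```text
at [ 0.3849 -0.1722  0.1967] yaw 7.96 gap 1.000 F [ 1.1588 -0.3741  0.1554] t 27.0
   [ 3.83 -0.79  9.27 -0.87]
   [ 3.83 -0.93  9.26 -0.87]
marker top 229 (array([ 0.3965, -0.372 ], dtype=float32), array([0.1097, 0.0167]), np.float64(99.3585037409023)) 394 434
side 303 (array([ 0.3964, -0.3676], dtype=float32), array([0.1342, 0.0142]), np.float64(99.78611726641908)) 286 330
bottle [151.2069 276.9655] 29 [0.42   0.3656 0.07  ]
bottle [151.2069 276.9655] 29 [0.4205 0.3625 0.08  ]
```

View pics/s8.png

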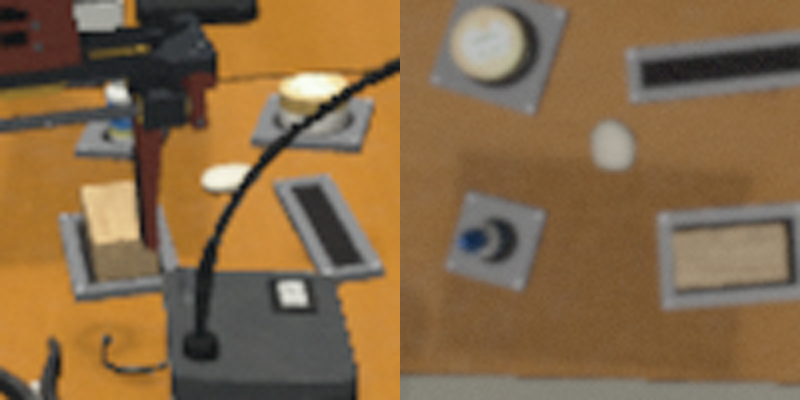

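The block, pot and bottle all sit inside their recesses in both views. I'll resolve the marker's centre along its length.

```bash
python3 - <<'E'
from h import *
t=cv2.imread("pics/top0.png");s=cv2.imread("pics/side0.png")
# profile along the axis in both views: sample colour distance from the table, axis angle 99.6, z .012
d=np.array([np.cos(np.radians(99.6)),np.sin(np.radians(99.6))])
for c in((.3955,-.36),):
  for u in np.arange(-.084,.085,.004):
    X=np.append(np.array(c)+u*d,.010);r=[]
    for n,im in(("top",t),("side",s)):
        p=proj(n,X).astype(np.float32);r.append(cv2.getRectSubPix(im,(1,1),tuple(map(float,p)))[0,0])
    print("%.3f y=%.3f"%(u,X[1]),r[0],r[1])
E
```

```text
-0.084 y=-0.443 [ 61  81 106] [ 45 114 168]
-0.080 y=-0.439 [ 62  86 112] [ 45 115 170]
-0.076 y=-0.435 [ 59  87 117] [ 57 105 145]
-0.072 y=-0.431 [ 63  93 124] [125 139 142]
-0.068 y=-0.427 [ 94 114 135] [154 164 164]
-0.064 y=-0.423 [146 156 162] [193 202 202]
-0.060 y=-0.419 [164 169 172] [245 250 250]
-0.056 y=-0.415 [159 165 166] [249 252 252]
-0.052 y=-0.411 [163 168 169] [250 252 252]
-0.048 y=-0.407 [166 171 173] [252 253 253]
-0.044 y=-0.403 [167 173 174] [251 253 253]
-0.040 y=-0.399 [167 173 174] [252 253 253]
-0.036 y=-0.395 [171 177 178] [251 253 253]
-0.032 y=-0.392 [169 174 176] [251 253 253]
-0.028 y=-0.388 [168 173 176] [251 253 253]
-0.024 y=-0.384 [170 174 177] [250 253 253]
-0.020 y=-0.380 [170 175 177] [250 253 253]
-0.016 y=-0.376 [171 177 178] [251 253 253]
-0.012 y=-0.372 [172 177 178] [249 252 252]
-0.008 y=-0.368 [171 176 177] [249 252 252]
-0.004 y=-0.364 [172 176 178] [249 252 252]
0.000 y=-0.360 [172 178 178] [247 251 251]
0.004 y=-0.356 [173 178 179] [247 251 251]
0.008 y=-0.352 [171 176 177] [247 251 251]
0.012 y=-0.348 [172 177 178] [245 250 250]
0.016 y=-0.344 [173 177 177] [245 250 250]
0.020 y=-0.340 [165 166 166] [246 250 250]
0.024 y=-0.336 [143 126 123] [242 245 245]
0.028 y=-0.332 [120  75  64] [225 200 191]
0.032 y=-0.328 [112  56  39] [191 105  73]
0.036 y=-0.325 [113  57  39] [173  78  42]
0.040 y=-0.321 [112  54  34] [169  74  36]
0.044 y=-0.317 [114  57  39] [170  76  38]
0.048 y=-0.313 [113  56  38] [168  74  37]
0.052 y=-0.309 [112  57  42] [167  73  38]
0.056 y=-0.305 [110  55  42] [166  73  38]
0.060 y=-0.301 [109  52  39] [165  73  37]
0.064 y=-0.297 [106  52  38] [162  70  35]
0.068 y=-0.293 [90 56 57] [161  72  35]
0.072 y=-0.289 [ 67  76 101] [111 111 148]
0.076 y=-0.285 [ 60  96 131] [ 54 132 192]
0.080 y=-0.281 [ 61 103 138] [ 53 134 196]
0.084 y=-0.277 [ 61 102 140] [ 53 134 196]
```

Both views put the marker's ends at about ±0.069 m around y = -0.359, so its centre is (0.3955, -0.359). I'll approach and grip there.

>>> apply_moves(series=[[[0,0.5,-0.1,1.8,0],[0,1.3,-0.3,3.7,0],[0,2.1,-0.5,5.6,-0.5],[0,3,-0.6,7.5,-0.9],[0,3.8,-0.75,9.3,-0.9]]])

```text
time: 27.52
ee_pos: [0.3906, -0.264, 0.158]
tcp_rot: [[0.0, 0.988, 0.154], [0.0, 0.154, -0.988], [-1.0, 0.0, -0.0]]
force: [-0.3, 0.5, -0.2]
finger_gap: 1.002
```

>>> apply_moves(series=[[[0,1,-0.2,2.2,0],[0,2,-0.4,4.4,0],[0,3,-0.6,6.4,-0.5],[0,3.6,-0.75,8.2,-0.9],[0,3.8,-0.9,9.3,-0.9]]])

```text
time: 27.93
ee_pos: [0.3961, -0.3577, 0.1195]
tcp_rot: [[-0.001, 0.986, 0.169], [0.001, 0.169, -0.986], [-1.0, -0.0, -0.001]]
force: [-0.5, 0.7, -0.3]
finger_gap: 1.0
```

>>> apply_moves(series=[[[60,1.5,0,0,0],[60,3,0,0,0],[60,4.5,0,0,0],[60,5.7,0,0,0],[60,6,0,0,0]]])

```text
time: 28.35
ee_pos: [0.3954, -0.3558, 0.0588]
tcp_rot: [[-0.002, 0.986, 0.17], [0.002, 0.17, -0.986], [-1.0, -0.002, -0.002]]
force: [-0.4, 0.7, 0.4]
finger_gap: 0.763
```

```bash
python3 plan.py "[(.3955,-.359,.015,9.6)]"
```

```text
at [ 0.3954 -0.3558  0.0588] yaw 9.77 gap 0.763 F [-0.3581  0.6559  0.3604] t 28.4
   [ 4.38 -0.05  0.31  0.17]
```

>>> apply_moves(series=[[[60,1,0,0.15,0],[60,2,0,0.2,0],[60,3,0,0.25,0],[60,4,0,0.25,0],[60,4.3,0,0.25,0]]])

```text
time: 28.77
ee_pos: [0.3959, -0.3591, 0.0157]
tcp_rot: [[-0.001, 0.986, 0.169], [0.001, 0.169, -0.986], [-1.0, -0.001, -0.001]]
force: [-4.0, 1.9, 25.5]
finger_gap: 0.766
```

>>> apply_moves(series=[[[60,0,0,0,0],[60,0,0,0,0],[60,0,0,0,0],[60,0,0,0,0],[60,0,0,0,0]]])

```text
time: 29.18
ee_pos: [0.3965, -0.3598, 0.0174]
tcp_rot: [[0.0, 0.986, 0.169], [-0.0, 0.169, -0.986], [-1.0, 0.0, 0.0]]
force: [0.2, -0.1, -0.5]
finger_gap: 0.765
```

>>> apply_moves(series=[[[60,0.05,0,0,0],[60,0.1,0,0,0],[60,0.15,0,0,0],[60,0.15,0,0,0],[60,0.15,0,0,0]]], squeeze=12)

```text
time: 29.6
ee_pos: [0.3965, -0.3597, 0.0159]
tcp_rot: [[0.0, 0.986, 0.169], [-0.0, 0.169, -0.986], [-1.0, 0.0, 0.0]]
force: [-0.4, -0.0, 4.0]
finger_gap: 0.766
```

```bash
python3 plan.py "[(.3955,-.359,.015,9.6)]"; python3 - <<'E'
from h import *
s=vision.read_camera("side")
f=lambda im,y,x:cv2.resize(im[y:y+100,x:x+100],None,fx=5,fy=5,interpolation=cv2.INTER_CUBIC)
cv2.imwrite("pics/s9.png",f(s,250,155))
E
```

```text
at [ 0.3965 -0.3597  0.0159] yaw 9.75 gap 0.766 F [-0.3503 -0.0472  4.009 ] t 29.6
   [ 0.09 -0.09 -0.09  0.15]
```

View pics/s9.png

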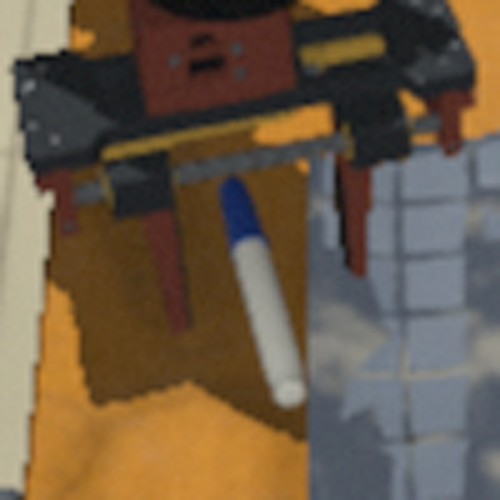

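The side view shows the marker between the fingers at (265,280). The right finger at (360,270) stands over the mosaic mat, which explains the contact force. I'll raise slightly and close.

>>> apply_moves(series=[[[60,-0.12,0,0,0],[255,-0.12,0,0,0],[255,-0.12,0,0,0],[255,-0.12,0,0,0],[255,-0.12,0,0,0]]])

```text
time: 30.07
ee_pos: [0.3964, -0.3596, 0.0167]
tcp_rot: [[-0.0, 0.986, 0.169], [0.0, 0.169, -0.986], [-1.0, -0.0, -0.0]]
force: [0.6, -0.2, 0.3]
finger_gap: 0.503
```

>>> apply_moves(series=[[[255,0,0,0,0],[255,0,0,0,0],[255,0,0,0,0],[255,0,0,0,0],[255,0,0,0,0]]])

```text
time: 30.48
ee_pos: [0.3964, -0.3596, 0.0169]
tcp_rot: [[-0.0, 0.986, 0.169], [0.0, 0.169, -0.986], [-1.0, -0.0, -0.0]]
force: [0.2, 0.5, -0.0]
finger_gap: 0.169
```

>>> apply_moves(series=[[[255,0,0,0,0],[255,0,0,0,0],[255,0,0,0,0],[255,0,0,0,0],[255,0,0,0,0]]])

```text
time: 30.9
ee_pos: [0.3965, -0.3596, 0.0169]
tcp_rot: [[0.0, 0.986, 0.169], [-0.0, 0.169, -0.986], [-1.0, 0.0, 0.0]]
force: [0.5, 1.1, 0.1]
finger_gap: 0.173
```

```bash
python3 plan.py "[(.3955,-.359,.015,9.6)]"
```

```text
at [ 0.3965 -0.3596  0.0169] yaw 9.76 gap 0.173 F [0.4887 1.0973 0.0903] t 30.9
   [ 0.19 -0.08 -0.08  0.16]
```

>>> apply_moves(series=[[[255,-0.5,0,0,0],[255,-1.5,0,0,0],[255,-3,0,0,0],[255,-5,0,0,0],[255,-7,0,0,0]]])

```text
time: 31.32
ee_pos: [0.3962, -0.3594, 0.0881]
tcp_rot: [[-0.0, 0.986, 0.169], [0.0, 0.169, -0.986], [-1.0, -0.0, -0.0]]
force: [0.9, 0.3, -0.6]
finger_gap: 0.171
```

```bash
python3 plan.py "[(.385,-.2,.2,9.7),(.385,.08,.2,7.7),(.574,.175,.2,7.5)]"; python3 - <<'E'
from h import *
s=vision.read_camera("side")
f=lambda im,y,x:cv2.resize(im[y:y+100,x:x+100],None,fx=5,fy=5,interpolation=cv2.INTER_CUBIC)
cv2.imwrite("pics/s10.png",f(s,230,155))
E
```

```text
at [ 0.3962 -0.3594  0.0881] yaw 9.75 gap 0.171 F [ 0.8552  0.308  -0.6342] t 31.3
   [-11.19   1.59 -15.9    0.05]
   [  0.     2.36 -13.8    1.  ]
   [  0.     2.12 -13.84   1.  ]
   [ 0.   10.   -3.44  0.1 ]
   [ 0.   10.   -3.46  0.1 ]
```

View pics/s10.png

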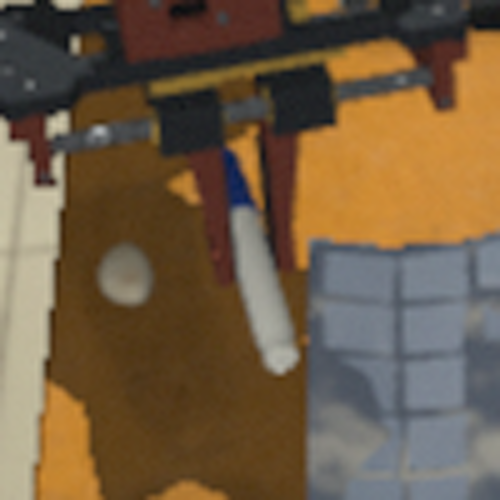

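The marker is held level between the fingers and clear of the table. I'll carry it over.

>>> apply_moves(series=[[[255,-2,0.2,-2,0],[255,-4.5,0.5,-5,0],[255,-7,0.9,-8.5,0],[255,-9.2,1.3,-12,0],[255,-11.2,1.6,-15.5,0]]])

```text
time: 31.78
ee_pos: [0.3857, -0.2031, 0.2005]
tcp_rot: [[0.001, 0.986, 0.168], [-0.001, 0.168, -0.986], [-1.0, 0.001, 0.001]]
force: [0.2, 0.1, 0.3]
finger_gap: 0.168
```

>>> apply_moves(series=[[[255,0,0.5,-2.8,0],[255,0,1,-5.6,0],[255,0,1.5,-8.4,0],[255,0,2,-11.2,0.5],[255,0,2.4,-14,1]]])

```text
time: 32.2
ee_pos: [0.3858, -0.0609, 0.1996]
tcp_rot: [[0.002, 0.988, 0.152], [-0.0, 0.152, -0.988], [-1.0, 0.001, 0.001]]
force: [0.0, -0.8, -0.1]
finger_gap: 0.172
```

>>> apply_moves(series=[[[255,0,0.4,-2.8,0],[255,0,0.8,-5.6,0],[255,0,1.2,-8.4,0],[255,0,1.7,-11.2,0.5],[255,0,2.1,-13.8,1.2]]])

```text
time: 32.62
ee_pos: [0.3855, 0.0789, 0.1995]
tcp_rot: [[0.001, 0.991, 0.131], [0.0, 0.131, -0.991], [-1.0, 0.001, -0.0]]
force: [0.8, 0.3, -0.0]
finger_gap: 0.177
```

>>> apply_moves(series=[[[255,0,1.5,-1,0],[255,0,3.7,-1.6,0],[255,0,6,-2.2,0],[255,0,8,-2.8,0],[255,0,10,-3.4,0]]])

```text
time: 33.03
ee_pos: [0.4812, 0.1249, 0.1995]
tcp_rot: [[0.001, 0.991, 0.132], [0.0, 0.132, -0.991], [-1.0, 0.001, -0.0]]
force: [-0.4, 0.5, -0.8]
finger_gap: 0.172
```

```bash
python3 plan.py "[(.574,.1755,.2,7.4),(.574,.1755,.07,7.4),(.574,.1755,.03,7.4)]"
```

```text
at [0.4812 0.1249 0.1995] yaw 7.58 gap 0.172 F [-0.3656  0.4577 -0.7901] t 33.0
   [-0.05  9.86 -3.8   0.18]
   [13.  0.  0. -0.]
   [ 4.  0.  0. -0.]
```

>>> apply_moves(series=[[[255,0,2.2,-0.9,0],[255,0,4.6,-1.8,0],[255,0,7,-2.7,0],[255,0,9,-3.5,0],[255,0,9.9,-3.8,0]]])

```text
time: 33.45
ee_pos: [0.5756, 0.1761, 0.1995]
tcp_rot: [[0.002, 0.991, 0.132], [0.001, 0.132, -0.991], [-1.0, 0.002, -0.0]]
force: [0.2, -0.3, -0.0]
finger_gap: 0.169
```

>>> apply_moves(series=[[[255,2,0,0,0],[255,5,0,0,0],[255,8,0,0,0],[255,11,0,0,0],[255,13,0,0,0]]])

```text
time: 33.87
ee_pos: [0.5716, 0.1742, 0.0668]
tcp_rot: [[-0.003, 0.991, 0.131], [-0.001, 0.131, -0.991], [-1.0, -0.003, 0.0]]
force: [0.6, 0.6, 0.4]
finger_gap: 0.17
```

>>> apply_moves(series=[[[255,1,0,0,0],[255,2,0,0,0],[255,3,0,0,0],[255,3.5,0,0,0],[255,3.7,0,0,0]]])

```text
time: 34.28
ee_pos: [0.5735, 0.1749, 0.0317]
tcp_rot: [[0.0, 0.991, 0.131], [0.0, 0.131, -0.991], [-1.0, 0.0, -0.0]]
force: [-0.2, -0.0, 0.2]
finger_gap: 0.175
```

```bash
python3 plan.py "[(.574,.1755,.0215,7.4)]"; python3 - <<'E'
from h import *
t=vision.read_camera("top");s=vision.read_camera("side")
f=lambda im,y,x:cv2.resize(im[y:y+80,x:x+80],None,fx=5,fy=5,interpolation=cv2.INTER_CUBIC)
cv2.imwrite("pics/s11.png",np.hstack([f(s,140,220),f(t,185,185)]))
E
```

```text
at [0.5735 0.1749 0.0317] yaw 7.55 gap 0.175 F [-0.2019 -0.0427  0.1974] t 34.3
   [ 1.02  0.06 -0.05  0.15]
```

View pics/s11.png

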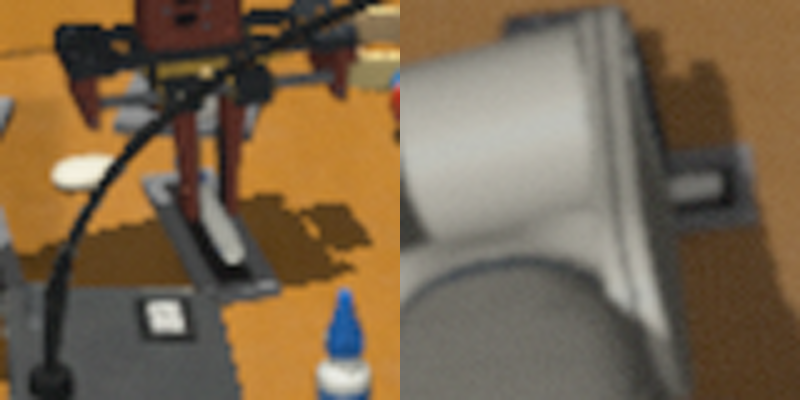

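The marker lies within the recess outline in both views, with about 7 mm clear at its right end in the top view. I'll lower it and release.

>>> apply_moves(series=[[[255,0.2,0.05,-0.05,0],[255,0.4,0.05,-0.05,0],[255,0.6,0.05,-0.05,0],[255,0.8,0.05,-0.05,0],[255,0.95,0.05,-0.05,0]]])

```text
time: 34.8
ee_pos: [0.5739, 0.1755, 0.0222]
tcp_rot: [[0.0, 0.991, 0.132], [-0.0, 0.132, -0.991], [-1.0, 0.0, 0.0]]
force: [0.5, -0.7, 0.1]
finger_gap: 0.17
```

>>> apply_moves(series=[[[255,0.05,0,0,0],[255,0.05,0,0,0],[200,0.05,0,0,0],[180,0.05,0,0,0],[160,0.05,0,0,0]]])

```text
time: 35.22
ee_pos: [0.574, 0.1755, 0.0219]
tcp_rot: [[0.0, 0.991, 0.132], [0.0, 0.132, -0.991], [-1.0, 0.0, -0.0]]
force: [-0.1, -0.3, -0.0]
finger_gap: 0.329
```

>>> apply_moves(series=[[[120,0,0,0,0],[120,0,0,0,0],[120,-0.5,0,0,0],[120,-2,0,0,0],[120,-4,0,0,0]]])

```text
time: 35.63
ee_pos: [0.5727, 0.1751, 0.0612]
tcp_rot: [[-0.003, 0.991, 0.131], [-0.001, 0.131, -0.991], [-1.0, -0.003, 0.0]]
force: [0.4, 0.5, -0.4]
finger_gap: 0.53
```

>>> apply_moves(series=[[[0,-3,0,0,0],[0,-6,0,0,0],[0,-9,0,0,0],[0,-12,0,0,0],[0,-14,0,0,0]]])

```text
time: 36.05
ee_pos: [0.5747, 0.1757, 0.2053]
tcp_rot: [[0.003, 0.991, 0.131], [0.001, 0.131, -0.991], [-1.0, 0.003, -0.001]]
force: [0.2, -0.0, -0.1]
finger_gap: 0.872
```

>>> apply_moves(series=[[[0,0,-3,1,0],[0,0,-6,2,0],[0,0,-9,3,0],[0,0,-12,4.5,0],[0,0,-15,6,0]]])

```text
time: 36.47
ee_pos: [0.4315, 0.0957, 0.2021]
tcp_rot: [[0.0, 0.991, 0.132], [0.0, 0.132, -0.991], [-1.0, 0.0, -0.0]]
force: [0.9, 0.2, 0.7]
finger_gap: 0.998
```

>>> apply_moves(series=[[[0,0,0,3,0],[0,0,0,6,0],[0,0,0,9,0],[0,0,0,12,0],[0,0,0,15,0]]])

```text
time: 36.88
ee_pos: [0.4527, -0.0538, 0.2024]
tcp_rot: [[0.001, 0.991, 0.132], [-0.0, 0.132, -0.991], [-1.0, 0.001, 0.0]]
force: [1.4, 0.2, 0.1]
finger_gap: 1.0
```

>>> apply_moves(series=[[[0,0,0,2,0],[0,0,0,4,0],[0,0,0,6,0],[0,0,0,6,0],[0,0,0,6,0]]])

```text
time: 37.3
ee_pos: [0.4606, -0.1124, 0.202]
tcp_rot: [[0.0, 0.992, 0.129], [0.0, 0.129, -0.992], [-1.0, 0.0, -0.0]]
force: [0.7, 0.4, -0.2]
finger_gap: 0.997
```

```bash
python3 - <<'E'
from h import *
print(read_state()["ee_pos"],read_state()["time"])
t=vision.read_camera("top");s=vision.read_camera("side")
f=lambda im,y,x:cv2.resize(im[y:y+110,x:x+110],None,fx=3.6,fy=3.6,interpolation=cv2.INTER_CUBIC)
cv2.imwrite("pics/s12.png",np.hstack([f(s,125,190),f(t,200,145)]))
h=cv2.cvtColor(t,cv2.COLOR_BGR2HSV).astype(int)
m=blob(t,(h[...,1]<105)&(h[...,2]>90)&(h[...,0]<25)&(h[...,0]>8)&(h[...,1]>35),(232,279),30);print("block",m.sum(),rect_at("top",m,.04))
m=blob(t,(h[...,1]<100)&(h[...,2]>140),(160,216),16);print("pot",m.sum(),rect_at("top",m,.039))
m=blob(t,((h[...,1]<70)&(h[...,2]>130))|((h[...,0]>95)&(h[...,1]>90)),(227,224),34);x=np.where(m)[1];print("marker",m.sum(),rect_at("top",m,.014),x.min(),x.max(),atz("top",(x.min()-.5,224),.014),atz("top",(x.max()+.5,224),.014))
E
```

```text
[ 0.4606 -0.1124  0.202 ] 37.3
block 635 (array([0.4112, 0.1586], dtype=float32), array([0.0953, 0.0511]), np.float64(96.42766966011217))
pot 361 (array([0.586 , 0.3733], dtype=float32), array([0.0531, 0.0524]), np.float64(84.78974973983418))
marker 217 (array([0.5736, 0.1794], dtype=float32), array([0.1322, 0.0141]), np.float64(97.62234673860934)) 203 248 [0.5722 0.2434 0.014 ] [0.5756 0.1106 0.014 ]
```

View pics/s12.png

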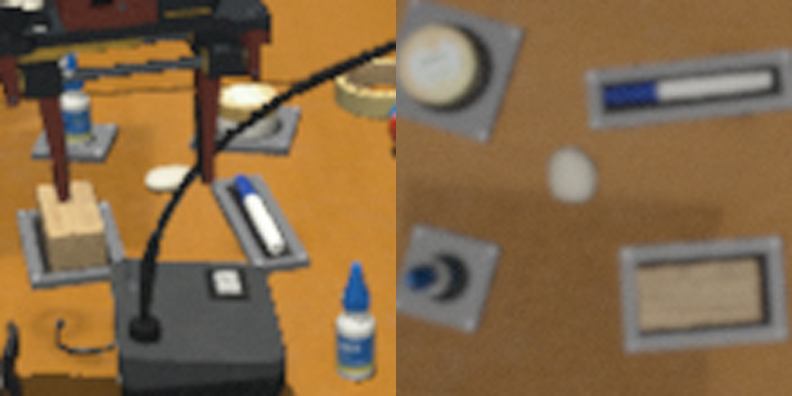

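>>> apply_moves(series=[[[0,-0.3,-2,0,0],[0,-0.6,-4,0,0],[0,-1,-6,0,0],[0,-1,-6,0,0],[0,-1,-6,0,0]]])

```text
time: 37.82
ee_pos: [0.401, -0.1191, 0.2122]
tcp_rot: [[0.001, 0.991, 0.132], [-0.0, 0.132, -0.991], [-1.0, 0.001, 0.0]]
force: [1.0, -0.6, 0.6]
finger_gap: 1.002
```

```bash
python3 -c "
from workcell import *
s=read_state();print(s['ee_pos'],s['force'],s['finger_gap']);print(sign_off())"
```

```text
[ 0.40103054 -0.11909589  0.212165  ] [ 0.95475535 -0.63380726  0.63844166] 1.0021800066649051
the job is handed in; nothing more can be done
None
```

The press block, paste pot, rightmost glue bottle and marker are each in their matching tray and let go. I handed in at about 38 s with the gripper open and clear of everything.

- **Last top view:** offsets from the tray centres measured earlier are block about 1 mm, pot about 1 mm, and marker about 4 mm along its length and under 1 mm across it. Block and marker lie along their recesses to within about 1°.
- **Bottle:** I measured it once, after placing it, from the cap only. That put it about 2 mm from its tray centre. In the final pictures it stands upright in its recess.
- **Seating:** I did not measure the final heights in two views. All four look seated in the last side and top views, and the tool heights at release were within about 2 mm of the seated value.
- **Disagreements:** The first two-view measurements differed by about 10 mm in y for the bottle and the marker. I settled these with edge checks that favoured the top camera, and both grasps held. While I approached the marker, one fingertip touched the mosaic mat for a moment at about 25 N. I raised the tool slightly before gripping.

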